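# Sift the washed pebbles and set the sieve to drain

## Task

Grade the washed vase pebbles: lift the sieve by its handle, hold it level over the white tub and shake it side to side until all its small pebbles have dropped through into the tub, then set it squarely and centred on the two raised rails of the draining rack. A few pebbles still lie on the board: in the end every small pebble must be in the tub and every large one in the sieve on the rack. Do not tip the sieve out, and leave the bowl and the bottle alone.

Things in the scene. Friction and masses are not known exactly. Their poses are not given: they have to be found in the camera images.
- sieve: Steel tray sieve, 156 (its x) x 122 (its y) x 32 mm, walls 3 mm, floor 4 mm, 280 g. Nine 28 mm square holes (centres x -46, 0, 46, y -38, 0, 38 mm) with flat steel between. Carried gently, pebbles lie still; brisk 30 mm strokes to either side, a few a second, make them slide and drop (friction about 0.6). A fixed bridge handle crosses over its middle along y; grip it firmly. Origin: centre of underside, z up.
- sieve_handle (a point): Centre of the sieve's handle, 63 mm above the sieve's underside. The handle is a black bar 12 mm wide (sieve x), 130 mm long (sieve y), 14 mm high (underside 56 mm, top 70 mm above the sieve's underside); grip it across its 12 mm. Same axes as the sieve.
- tub: White open plastic tub that catches small stones, 250 (its x) x 210 (its y) x 60 mm high, walls and floor about 4 mm, 600 g, loose. Origin: centre of its underside; z up.
- rack: Fixed steel draining rack on the board. Two parallel raised rails run along its x, each 180 mm long and 10 mm wide, centred at y -30 and +30 mm, their top faces 70 mm up; open between and around. The sieve's flat underside stands on the two rails with the sieve's x along the rails (either way round). Origin: centre of its foot on the board; z up.
- rack_top (a point): Centre of the rack, at the height of the rails' top faces (70 mm). Same axes as the rack.
- small0_c (a point): Centre of a small flat round grey pebble, 20 mm across, 10 mm thick, 10 g, z its short axis. It starts in the sieve. May be absent.
- small1_c (a point): Centre of a small flat round grey pebble, 20 mm across, 10 mm thick, 10 g, z its short axis. It starts in the sieve. May be absent.
- small2_c (a point): Centre of a small flat round grey pebble, 20 mm across, 10 mm thick, 10 g, z its short axis. It starts in the sieve. May be absent.
- small3_c (a point): Centre of a small flat round grey pebble, 20 mm across, 10 mm thick, 10 g, z its short axis. It starts in the sieve. May be absent.
- small4_c (a point): Centre of a small flat round grey pebble, 20 mm across, 10 mm thick, 10 g, z its short axis. It starts in the sieve. May be absent.
- small5_c (a point): Centre of a small flat round grey pebble, 20 mm across, 10 mm thick, 10 g, z its short axis. It starts in the sieve. May be absent.
- small6_c (a point): Centre of a small flat round grey pebble, 20 mm across, 10 mm thick, 10 g, z its short axis. It starts lying on the draining board. May be absent.
- small7_c (a point): Centre of a small flat round grey pebble, 20 mm across, 10 mm thick, 10 g, z its short axis. It starts lying on the draining board. May be absent.
- large0_c (a point): Centre of a large flat round grey pebble, 40 mm across, 18 mm thick, 50 g, z its short axis. It starts in the sieve.
- large1_c (a point): Centre of a large flat round grey pebble, 40 mm across, 18 mm thick, 50 g, z its short axis. It starts in the sieve.
- large2_c (a point): Centre of a large flat round grey pebble, 40 mm across, 18 mm thick, 50 g, z its short axis. It starts lying on the draining board. May be absent.
- large3_c (a point): Centre of a large flat round grey pebble, 40 mm across, 18 mm thick, 50 g, z its short axis. It starts lying on the draining board. May be absent.
- large4_c (a point): Centre of a large flat round grey pebble, 40 mm across, 18 mm thick, 50 g, z its short axis. It starts lying on the draining board. May be absent.
- large5_c (a point): Centre of a large flat round grey pebble, 40 mm across, 18 mm thick, 50 g, z its short axis. It starts lying on the draining board. May be absent.
- bowl: Bystander: blue ceramic tea bowl, 116 mm across, 75 mm high, loose. Origin: centre of its underside.
- bottle: Bystander: green bottle of washing-up liquid, 60 mm across, 140 mm high, loose. Origin: centre of its underside.

How it is judged:
By the outcome, as a careful person would: the job done as asked, in the order asked, and still so for the second after the job is handed in, with the robot touching nothing.
Of small0, small1, small2, small3, small4, small5 only 4 to 6 are there at a start; the rules pass over those that are not, and their reading is None.
Of large2, large3, large4, large5, small6, small7 only 4 to 6 are there at a start; the rules pass over those that are not, and their reading is None.
At some moment in a run one of tub, large2, large3, large4, large5, small6, small7 may be knocked a few centimetres aside while the robot is not near it.
It also fails if it takes over 208 s, if anything falls off the work surface, if the arm or the gripper's body presses on something with over 40 N, if the wrist force passes 120 N, or if a joint passes its speed limit or range.

## Robot

A 7-joint arm with a two-finger parallel gripper is mounted at the origin on the work surface. World frame = base frame: x ahead of the robot, y to its left, z up, the work surface at z = 0. Lengths are in m, angles in rad, forces in N, time in s.
With the tool pointing down it reaches from about 0.4 to 0.9 m from the base axis. Payload 5.6 kg.
Tool frame: the origin (TCP) lies between the finger pads; the fingertips stand 8 mm ahead of it and the grasp point (between the pads) lies 11 mm behind it; y points along the fingers, x is the direction in which the jaws open and shut, and the axes are right-handed (so a half turn about y gives the same grasp; the last joint's range is limited). The gripper opens to 92 mm and grips with 3 to 60 N. Pads are 20 mm wide; open, the fingers measure 128 mm over their backs; the gripper's body (75 mm by 189 mm) begins 69 mm behind the grasp point.
Start: joints at [-1.196, 0.468, -0.012, 1.603, 0.006, 1.071, -0.056], TCP at [0.264, 0.594, 0.223] pointing down, gripper open.
Joint ranges: [-2.53, 2.53], [-0.31, 2.02], [-1.57, 1.55], [0.28, 2.44], [-1.29, 4.43], [0.15, 1.84], [-2.92, 2.92]. Speed limits (rad/s): [2.57, 2.57, 3.14, 3.14, 3.14, 3.14, 3.14].

## Interface

Orientations are given as a rotation vector (axis times angle).
In Python, from workcell import r, optics, job, models gives the robot as it stands.
- The arm moves only by the tool play_rows, never from a script. Its arguments are lists of equal length, an entry for each row: "travel": the shift along the tool's x, y, z in mm, a list of three; "dr": the turn, a rotation vector about the tool's x, y, z in degrees, a list of three; "claw": the closure in counts, from 0 (fully open) to 255 (shut). In form: {"travel": [[x, y, z], ...], "dr": [[wx, wy, wz], ...], "claw": [claw, ...]}. A call has 1 to 12 rows; each row shifts and turns the commanded pose from where the row before left it, along the tool's axes as they then stand; what a row does not reach is not made up. A row lasts 1/8 s, in which the tool goes at most 62.5 mm and 10.7 degrees, less where a joint would pass 70% of its speed; a pose out of reach is approached as far as the arm can. A call with a gripper value outside its range is refused whole. The fingers move at their own pace and stop on an object; "grip_force" is the grip in N (left out, the last holds). Time passes only in rows, so rows that do not move let the fingers close. It gives the time, the measured TCP pose, the force and the opening at its end, in the units of the state.
- r.read_state(): the state, without advancing time (a new reading comes with each control period).
- optics.camera(name): name is "side" or "top"; returns (picture, depth): 480x640x3 uint8, red, green, blue; 480x640 float32, m along the optical axis (not along the pixel's ray), 0 where there is no reading.
- optics.camera_params(name): a dict with "fov_y" (degrees; the focal length in pixels is half the picture's height over the tangent of half this angle, whatever the lens; pixels are square), "cx", "cy" (the principal point, pixels), "k1" (the pictures are not rectified: a ray, as slopes to the right and down, at radius r is drawn at 1 + k1 r^2 times it, then the intrinsics apply), "R" (3x3) and "t" (3): a world point X has camera coordinates R X + t. Camera axes: x right, y down, z forward; pixel columns grow to the right and rows downward; lengths in m; the calibration is good to about 2 mm. A picture is of the moment at which its call begins. camera_params takes no time and is no camera call.
- job.job_done(): hands the job in, once; it reports no verdict.
Trained networks look in the newest picture that a camera, given by its name, has taken for a name from the list of things; names that differ only in an ending like _2 or _b are one class to them, and where a whole thing is asked for, a point or a joint stands for the part that bears it (a point fixed in the world has none). Each returns a list of dicts, best first, with "conf" (0 to 1); they miss things now and then, are a little off and sometimes report something else, mostly with a low value. They report only what shows in the picture. A call takes as long as a camera call.
- models.outline_of(thing, camera): "region" (480x640 bool, what is visible of it) and "rect" ([left, top, right, bottom] in pixels, round what is visible of it).
The state is a dict: "clock": time; "joint_positions": joint angles; "dq": joint speeds; "effort": joint torques, N m; "tool_pos": TCP position; "tcp_rot": TCP orientation; "wrist_force": force on the tool from outside, world axes, zero at the start; "wrist_torque": the same for the moment, N m; "width": opening from 0.0 (shut) to 1.0 (fully open).
Only numpy, scipy, OpenCV 4.12 (cv2) and the standard library are available. Lean on these libraries where they do the work, as an engineer would, in place of code of your own. Each camera call takes 0.05 s, during which the arm holds its last target.

## Working session

There is one attempt and no reset: what is moved stays moved. The work goes in short steps, Python scripts to look and compute and a tool call to move; the robot and the scene stay as the last step left them, time stands still between calls to the robot, and variables do not carry over. Pictures are saved under pics/ and viewed, and the job is handed in when it is done.

Besides the shell and the picture viewer there is one more tool, called by a JSON object that holds its "name" and its "arguments", one argument or row to a line. play_rows: Moves the arm, as the interface text tells. Its arguments: {"type":"object","properties":{"travel":{"type":"array","items":{"type":"array","items":{"type":"number"}}},"dr":{"type":"array","items":{"type":"array","items":{"type":"number"}}},"claw":{"type":"array","items":{"type":"number"}},"grip_force":{"type":"number"}},"required":["travel","dr","claw"]}

```bash
ls; mkdir -p pics; python3 - <<'E'
from workcell import r, optics, job, models
import cv2
print(r.read_state())
for n in ("side","top"):
    p,d=optics.camera(n); cv2.imwrite(f"pics/{n}0.png",p[:,:,::-1]); print(n,{k:(v if not hasattr(v,'tolist') else v.tolist()) for k,v in optics.camera_params(n).items()})
E
```

```text
pics
{'clock': 0.0, 'joint_positions': array([-1.19602719,  0.46839238, -0.01161048,  1.60356907,  0.00601207,
        1.07141112, -0.05629916]), 'dq': array([-0.00069603,  0.00088591,  0.00143866,  0.00046688, -0.00225683,
       -0.00063693, -0.00073091]), 'effort': array([ 7.37987339e-04, -5.20570779e+01, -1.26458227e-02, -2.43747157e+01,
       -5.67666418e-02,  1.72286911e-02,  1.54453428e-04]), 'tool_pos': array([0.26355867, 0.59356963, 0.22165306]), 'tcp_rot': array([-1.37945435, -0.89515999,  0.89744365]), 'wrist_force': array([ 0.4740225 ,  0.17495627, -0.51480763]), 'wrist_torque': array([-0.02483332, -0.01233413, -0.01353142]), 'width': 0.9975420790079271}
side {'fov_y': 55.622408915208865, 'cx': 310.7030713695415, 'cy': 235.7854625864551, 'k1': -0.05587045845053318, 'R': [[0.8742990283057174, -0.48534096981813, 0.0067343982414990134], [-0.24978280117149654, -0.46177128845048715, -0.8511027137788352], [0.4161847682731779, 0.7424361387882288, -0.5249560157562035]], 't': [-0.46154256152580236, 0.20852576337953188, 1.0280012807393497]}
top {'fov_y': 54.37006274570032, 'cx': 325.93903713758596, 'cy': 235.05880760014918, 'k1': -0.06554657475977374, 'R': [[0.026999042367065608, -0.9995578526961834, 0.012455955389138601], [-0.9914466831437198, -0.028367444660654086, -0.12739216053879143], [0.1276891780636788, -0.008909949316328783, -0.9917742115061283]], 't': [-0.03340110650436255, 0.5244593007365254, 1.0950703286292391]}
```

View pics/side0.png

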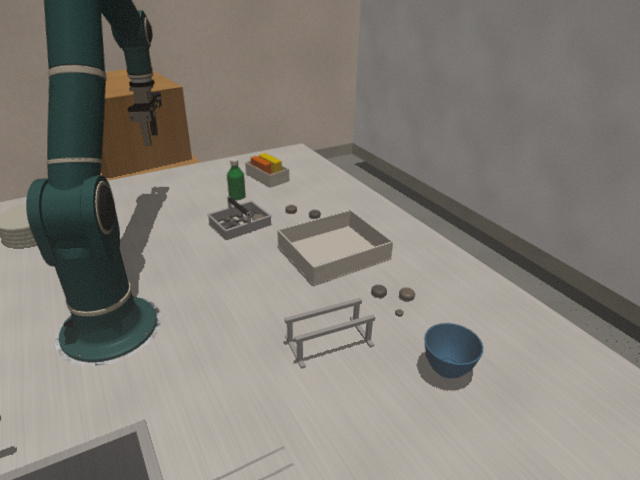

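View pics/top0.png

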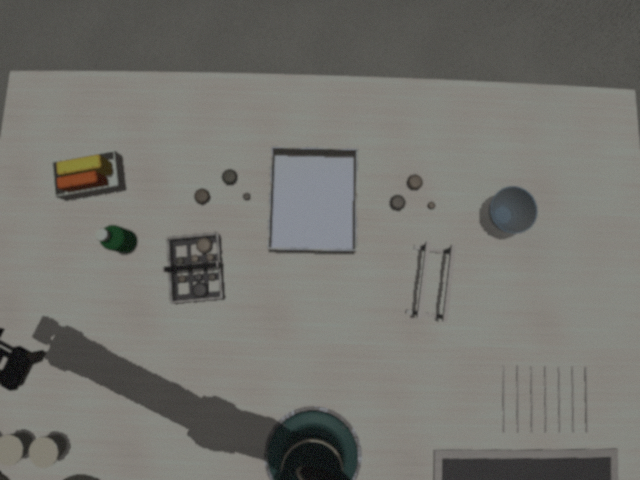

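```bash
cat > h.py <<'E'
import numpy as np, cv2
from scipy.spatial.transform import Rotation as Ro
from workcell import r, optics, job, models
def P(n):
    p=optics.camera_params(n); f=240/np.tan(np.radians(p['fov_y'])/2)
    return p,f
def unproj(n,u,v,depth=None,z=None):
    p,f=P(n); R=np.array(p['R']);t=np.array(p['t'])
    K=np.array([[f,0,p['cx']],[0,f,p['cy']],[0,0,1.]])
    uv=np.stack([np.atleast_1d(u),np.atleast_1d(v)],-1).astype(float).reshape(-1,1,2)
    xy=cv2.undistortPoints(uv,K,np.array([p['k1'],0,0,0,0.])).reshape(-1,2)
    ray=np.c_[xy,np.ones(len(xy))]
    C=-R.T@t
    if depth is not None: return (ray*np.atleast_1d(depth)[:,None]-t)@R
    w=ray@R; s=(z-C[2])/w[:,2]
    return C+w*s[:,None]
def proj(n,X):
    p,f=P(n); c=np.atleast_2d(X)@np.array(p['R']).T+np.array(p['t'])
    xy=c[:,:2]/c[:,2:]; s=1+p['k1']*(xy**2).sum(1,keepdims=True)
    return xy*s*f+[p['cx'],p['cy']]
def cloud(n,d):
    v,u=np.mgrid[0:480,0:640]; X=unproj(n,u.ravel(),v.ravel(),depth=d.ravel()).reshape(480,640,3)
    X[d<=0]=np.nan; return X
def st():
    s=r.read_state(); M=Ro.from_rotvec(s['tcp_rot']).as_matrix()
    print('t',round(s['clock'],2),'pos',s['tool_pos'].round(4),'w',round(s['width'],3),'F',s['wrist_force'].round(1));print(M.round(3));print('q',s['joint_positions'].round(2)); return s,M
def snap(n,name):
    p,d=optics.camera(n); cv2.imwrite(f"pics/{name}.png",p[:,:,::-1]); return p,d
E
python3 - <<'E'
from h import *
st()
print(proj('top',[[0.6,0,0]]),proj('top',[[0.4,.3,0]]),)
E
```

```text
t 0.1 pos [0.2636 0.5936 0.2217] w 1.001 F [0.4 0.2 0.2]
[[ 0.406 -0.001 -0.914]
 [ 0.914 -0.002  0.406]
 [-0.002 -1.    -0.   ]]
q [-1.2   0.47 -0.01  1.6   0.01  1.07 -0.06]
[[319.08040116 206.98552203]] [[194.94054461 283.55137332]]
```

```bash
python3 - <<'E'
from h import *
for n in("top","side"):
    p,d=snap(n,n+"1"); X=cloud(n,d)
    np.save(n+"X.npy",X); np.save(n+"p.npy",p)
    for th in ["sieve","sieve_handle","tub","rack","bowl","bottle","small6_c","large2_c","small0_c","large0_c"]:
        for o in models.outline_of(th,n):
            m=o['region']; Y=X[m]; Y=Y[~np.isnan(Y[:,0])]
            if len(Y)==0: continue
            rc=cv2.minAreaRect((Y[:,:2]*1000).astype(np.float32))
            print(n,th,round(o['conf'],2),np.round(o['rect']).tolist(),m.sum(),np.median(Y,0).round(3),'zmax',np.percentile(Y[:,2],95).round(3),'rect',np.round(rc[0]),np.round(rc[1]),round(rc[2]))
p=np.load('topp.npy'); c=p[220:320,140:250,::-1]; cv2.imwrite('pics/c1.png',cv2.resize(c,None,fx=6,fy=6,interpolation=cv2.INTER_CUBIC))
E
```

```text
top sieve 0.86 [165.0, 235.0, 226.0, 304.0] 2174 [0.439 0.311 0.014] zmax 0.071 rect [440. 295.] [167. 130.] 6
top sieve_handle 0.68 [162.0, 236.0, 224.0, 304.0] 2357 [0.439 0.311 0.011] zmax 0.071 rect [439. 307.] [166. 154.] 7
top tub 0.86 [270.0, 148.0, 358.0, 253.0] 9215 [0.614 0.016 0.005] zmax 0.058 rect [619.  17.] [272. 223.] 0
top tub 0.5 [164.0, 234.0, 224.0, 303.0] 2247 [0.439 0.311 0.013] zmax 0.071 rect [440. 301.] [166. 142.] 7
top tub 0.47 [197.0, 279.0, 210.0, 300.0] 238 [0.387 0.283 0.021] zmax 0.025 rect [387. 285.] [43. 41.] 83
top rack 0.82 [408.0, 244.0, 454.0, 323.0] 974 [ 0.416 -0.278  0.069] zmax 0.073 rect [ 423. -282.] [103. 183.] 83
top bowl 0.81 [487.0, 189.0, 537.0, 238.0] 1831 [ 0.601 -0.481  0.036] zmax 0.075 rect [ 594. -463.] [115. 114.] 2
top bowl 0.3 [205.0, 251.0, 214.0, 260.0] 46 [0.468 0.263 0.014] zmax 0.018 rect [467. 263.] [18. 15.] 0
top bottle 0.93 [94.0, 227.0, 137.0, 253.0] 786 [0.496 0.463 0.092] zmax 0.14 rect [500. 473.] [49. 53.] 66
top bottle 0.66 [243.0, 193.0, 251.0, 200.0] 28 [0.62  0.182 0.01 ] zmax 0.013 rect [621. 182.] [14. 12.
[... 1583 characters left out ...]
] 63
side large2_c 0.61 [424.0, 325.0, 483.0, 378.0] 2453 [ 0.612 -0.454  0.048] zmax 0.074 rect [ 615. -431.] [192. 113.] 55
side large2_c 0.51 [394.0, 312.0, 404.0, 315.0] 29 [ 0.607 -0.282  0.009] zmax 0.012 rect [ 609. -283.] [11. 15.] 77
side large2_c 0.42 [285.0, 202.0, 298.0, 216.0] 71 [0.609 0.286 0.016] zmax 0.019 rect [612. 289.] [31. 38.] 13
side small0_c 0.2 [210.0, 199.0, 273.0, 239.0] 1421 [0.436 0.29  0.021] zmax 0.068 rect [430. 331.] [162. 211.] 8
side small0_c 0.18 [284.0, 299.0, 377.0, 371.0] 1911 [ 0.414 -0.285  0.062] zmax 0.071 rect [ 438. -248.] [163. 213.] 83
side large0_c 0.5 [217.0, 225.0, 229.0, 227.0] 57 [0.388 0.28  0.021] zmax 0.024 rect [394. 303.] [80. 27.] 71
```

View pics/c1.png

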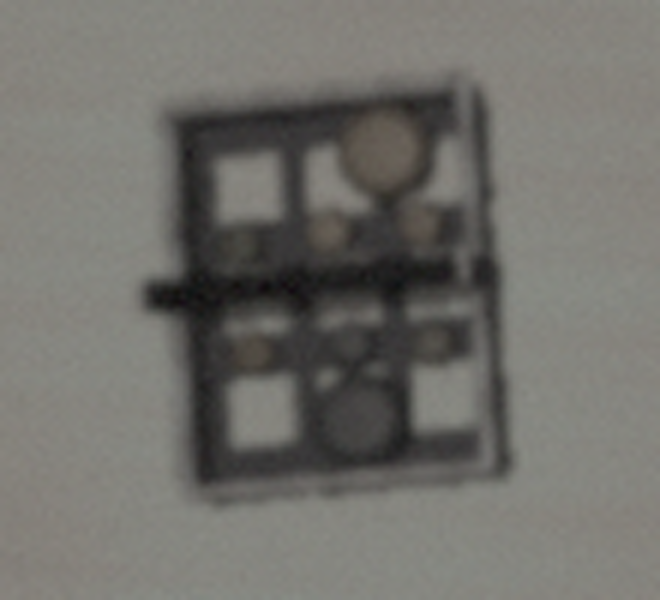

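```bash
cat > fit.py <<'E'
from h import *
def lin(Y):
    c=Y.mean(0); u=np.linalg.svd(Y-c,full_matrices=0)[2][0]; e=(Y-c)@u
    c=c+u*(np.percentile(e,1)+np.percentile(e,99))/2
    return c.round(4), np.degrees(np.arctan2(u[1],u[0])).round(1)%180, np.ptp(np.percentile(e,[1,99])).round(3)
def box(X,b): 
    m=np.all([(X[...,i]>b[i][0])&(X[...,i]<b[i][1]) for i in range(3)],0); return X[m]
E
python3 - <<'E'
from fit import *
for n in("top","side"):
    X=np.load(n+"X.npy")
    Y=box(X,[(.35,.55),(.2,.4),(.055,.1)]); print(n,'handle',lin(Y[:,:2]),Y[:,2].max(),len(Y))
    Y=box(X,[(.35,.55),(.2,.4),(.026,.04)])
    print(' rim',len(Y),cv2.minAreaRect((Y[:,:2]*1000).astype(np.float32)))
    Y=box(X,[(.3,.55),(-.4,-.15),(.06,.1)]); print(' rack z',np.median(Y[:,2]),len(Y))
    l,c0=None,None
    lab=cv2.kmeans(np.float32(Y[:,1:2]-Y[:,:1]*np.tan(np.radians(-0))),2,None,(3,50,1e-5),5,0)[1].ravel()
    for k in(0,1): print('  rail',lin(Y[lab==k][:,:2]))
    Y=box(X,[(.45,.8),(-.13,.16),(.05,.07)]); print(' tub',cv2.minAreaRect((Y[:,:2]*1000).astype(np.float32)),len(Y))
# pebbles on board from top picture
X=np.load("topX.npy")
m=((X[...,2]>.006)&(X[...,2]<.03)).astype(np.uint8)
k,lab,s,c=cv2.connectedComponentsWithStats(m)
for i in range(1,k):
    Y=X[lab==i]
    if 20<s[i,4]<400: print(s[i,4],c[i].round(),(Y[:,:2].max(0)+Y[:,:2].min(0)).round(3)/2,np.ptp(Y[:,:2],axis=0).round(3),np.percentile(Y[:,2],90).round(3))
E
```

```text
top handle (array([0.4389, 0.2948]), np.float64(97.0), np.float64(0.128)) 0.07497986689094507 310
 rim 668 ((437.96343994140625, 294.8779296875), (161.44964599609375, 129.90997314453125), 6.711638927459717)
 rack z 0.06999832117822266 814
  rail (array([ 0.4166, -0.3072]), np.float64(173.3), np.float64(0.175))
  rail (array([ 0.4238, -0.2471]), np.float64(173.2), np.float64(0.175))
 tub ((610.8072509765625, 15.417648315429688), (252.15069580078125, 208.14413452148438), 0.2839938700199127) 777
side handle (array([0.4341, 0.2961]), np.float64(97.6), np.float64(0.132)) 0.07273288120306318 150
 rim 400 ((434.89398193359375, 297.19805908203125), (164.9221649169922, 137.42970275878906), 9.291731834411621)
 rack z 0.0684344070459891 1059
  rail (array([ 0.4221, -0.2485]), np.float64(173.1), np.float64(0.179))
  rail (array([ 0.4145, -0.3079]), np.float64(173.1), np.float64(0.178))
 tub ((609.0032348632812, 16.58539581298828), (253.18994140625, 215.94241333007812), 0.4081977307796478) 891
371 [309. 160.] [0.6675 0.016 ] [0.133 0.201] 0.027
289 [104. 184.] [0.6605 0.569 ] [0.12  0.157] 0.028

[... 1154 characters left out ...]
595] [0.017 0.025] 0.018
52 [182. 278.] [0.411  0.3305] [0.018 0.02 ] 0.018
24 [426. 314.] [ 0.3415 -0.268 ] [0.009 0.02 ] 0.01
26 [435. 315.] [ 0.3395 -0.289 ] [0.01  0.013] 0.022
66 [ 27. 439.] [0.0075 0.6885] [0.04 0.03] 0.028
78 [ 61. 441.] [0.0085 0.6045] [0.042 0.034] 0.028
107 [531. 465.] [-0.01   -0.5315] [0.062 0.037] 0.009
184 [513. 464.] [-0.0175 -0.474 ] [0.061 0.082] 0.009
117 [602. 462.] [-0.0105 -0.6995] [0.045 0.069] 0.009
90 [556. 463.] [-0.011 -0.589] [0.03  0.048] 0.009
58 [540. 470.] [-0.0245 -0.5485] [0.048 0.033] 0.009
72 [503. 472.] [-0.0285 -0.4625] [0.039 0.036] 0.009
47 [549. 475.] [-0.037 -0.571] [0.025 0.029] 0.009
116 [ 81. 477.] [-0.07  0.55] [0.012 0.079] 0.025
```

```bash
cat > plan.py <<'E'
from h import *
def plan(wps, step=55., src=None):
    """wps: list of (xyz [m], yaw deg of tool x, claw, nrows or None). prints rows. tool y down."""
    s,M=st(); pos=s['tool_pos'].copy()
    yaw=np.degrees(np.arctan2(M[1,0],M[0,0]))
    if src is not None: pos,yaw=np.array(src[0],float),src[1]
    T=[];D=[];C=[]
    for xyz,ya,cl,n in wps:
        xyz=np.array(xyz,float); dyaw=(ya-yaw+180)%360-180
        d=np.linalg.norm(xyz-pos)*1000
        if n is None: n=int(max(np.ceil(d/step),np.ceil(abs(dyaw)/9.9),1))
        p0,y0=pos.copy(),yaw
        for i in range(1,n+1):
            tgt=p0+(xyz-p0)*i/n
            a=np.radians(yaw); B=np.array([[np.cos(a),np.sin(a),0],[0,0,-1],[-np.sin(a),np.cos(a),0]]) # rows: tool x,y,z in world
            t=np.round(B@(tgt-pos)*1000,0); pos=pos+B.T@t/1000
            wy=np.round(-(y0+dyaw*i/n-yaw),1); yaw-=wy
            T.append([int(v) for v in t]);D.append([0,float(wy),0]);C.append(cl)
    for i in range(0,len(T),12): print('{"travel":',T[i:i+12],', "dr":',D[i:i+12],', "claw":',C[i:i+12],'}')
    print('end',pos.round(4),round(yaw,1))
E
python3 - <<'E'
from plan import *
_,M=st(); print(M[:,2])
plan([([.4,.34,.2],30,0,None),([.438,.295,.13],7,0,None),([.438,.295,.052],7,0,3),([.438,.295,.052],7,0,1)])
E
```

```text
t 1.2 pos [0.2638 0.5941 0.2226] w 1.0 F [ 0.1  0.5 -0.8]
[[ 0.406  0.    -0.914]
 [ 0.914  0.     0.406]
 [ 0.    -1.    -0.   ]]
q [-1.2   0.47 -0.01  1.6   0.01  1.07 -0.06]
[-9.13956203e-01  4.05812837e-01 -3.80519240e-06]
t 1.2 pos [0.2638 0.5941 0.2226] w 1.0 F [ 0.1  0.5 -0.8]
[[ 0.406  0.    -0.914]
 [ 0.914  0.     0.406]
 [ 0.    -1.    -0.   ]]
q [-1.2   0.47 -0.01  1.6   0.01  1.07 -0.06]
{"travel": [[-29, 4, -38], [-26, 4, -41], [-21, 3, -43], [-16, 4, -45], [-12, 4, -47], [-6, 4, -47], [3, 23, -19], [6, 23, -19], [9, 24, -18], [0, 26, 0], [0, 26, 0], [0, 26, 0]] , "dr": [[0, 6.0, 0], [0, 6.0, 0], [0, 6.0, 0], [0, 6.0, 0], [0, 6.0, 0], [0, 6.1, 0], [0, 7.7, 0], [0, 7.6, 0], [0, 7.7, 0], [0, -0.0, 0], [0, -0.0, 0], [0, -0.0, 0]] , "claw": [0, 0, 0, 0, 0, 0, 0, 0, 0, 0, 0, 0] }
{"travel": [[0, 0, 0]] , "dr": [[0, -0.0, 0]] , "claw": [0] }
end [0.438  0.2951 0.0516] 7.0
```

{"name": "play_rows", "arguments": {
  "travel": [
    [-29,4,-38],
    [-26,4,-41],
    [-21,3,-43],
    [-16,4,-45],
    [-12,4,-47],
    [-6,4,-47],
    [3,23,-19],
    [6,23,-19],
    [9,24,-18],
    [0,0,0]
  ],
  "dr": [
    [0,6,0],
    [0,6,0],
    [0,6,0],
    [0,6,0],
    [0,6,0],
    [0,6.1,0],
    [0,7.7,0],
    [0,7.6,0],
    [0,7.7,0],
    [0,0,0]
  ],
  "claw": [0,0,0,0,0,0,0,0,0,0]
}}

```text
clock: 2.45
tool_pos: [0.4379, 0.2932, 0.1284]
tcp_rot: [-1.571, -0.093, 0.096]
wrist_force: [-0.4, 1.1, 1.0]
width: 0.998
```

```bash
python3 - <<'E'
from h import *
st(); snap('top','t2'); snap('side','s2')
E
```

```text
t 2.45 pos [0.4379 0.2932 0.1284] w 0.998 F [-0.4  1.1  1. ]
[[ 0.993 -0.002 -0.12 ]
 [ 0.12  -0.003  0.993]
 [-0.002 -1.    -0.003]]
q [-0.88  0.39  0.28  1.99 -0.15  0.78 -0.4 ]
```

{"name": "play_rows", "arguments": {
  "travel": [
    [0,20,0],
    [0,20,0],
    [0,20,0],
    [0,16,0],
    [0,0,0],
    [0,0,0],
    [0,0,0],
    [0,0,0],
    [0,0,0],
    [0,0,0]
  ],
  "dr": [
    [0,0,0],
    [0,0,0],
    [0,0,0],
    [0,0,0],
    [0,0,0],
    [0,0,0],
    [0,0,0],
    [0,0,0],
    [0,0,0],
    [0,0,0]
  ],
  "claw": [0,0,0,0,0,255,255,255,255,255],
  "grip_force": 60
}}

```text
clock: 3.8
tool_pos: [0.438, 0.2951, 0.0537]
tcp_rot: [-1.569, -0.095, 0.095]
wrist_force: [-0.3, -0.9, 0.7]
width: 0.482
```

```bash
python3 - <<'E'
from h import *
st(); p,_=snap('side','s3')
cv2.imwrite('pics/s3c.png',cv2.resize(p[120:260,150:330,::-1],None,fx=4,fy=4))
E
```

```text
t 3.8 pos [0.438  0.2951 0.0537] w 0.482 F [-0.3 -0.9  0.7]
[[ 0.993  0.    -0.121]
 [ 0.121  0.     0.993]
 [ 0.    -1.     0.   ]]
q [-0.85  0.51  0.24  2.03 -0.2   0.62 -0.35]
```

View pics/s3c.png

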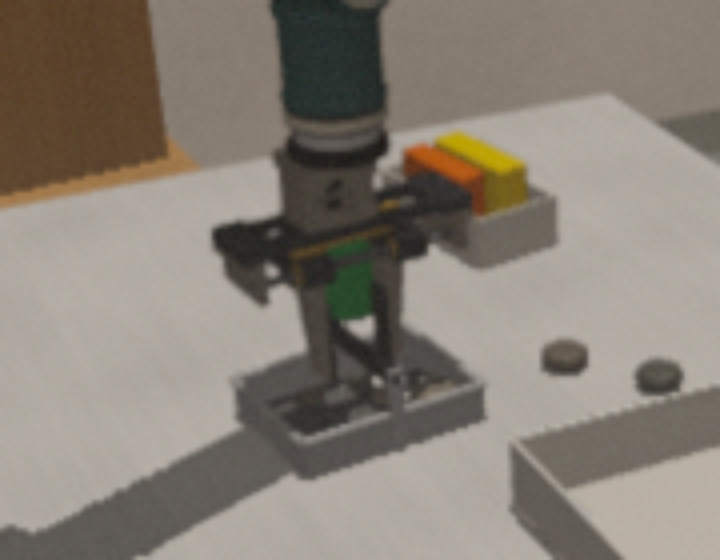

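{"name": "play_rows", "arguments": {
  "travel": [
    [0,0,0],
    [0,0,0],
    [0,0,0],
    [0,0,0],
    [0,0,0],
    [0,0,0],
    [0,0,0],
    [0,-5,0],
    [0,-10,0],
    [0,-15,0],
    [0,0,0]
  ],
  "dr": [
    [0,0,0],
    [0,0,0],
    [0,0,0],
    [0,0,0],
    [0,0,0],
    [0,0,0],
    [0,0,0],
    [0,0,0],
    [0,0,0],
    [0,0,0],
    [0,0,0]
  ],
  "claw": [255,255,255,255,255,255,255,255,255,255,255],
  "grip_force": 60
}}

```text
clock: 5.22
tool_pos: [0.439, 0.2958, 0.0853]
tcp_rot: [-1.567, -0.097, 0.093]
wrist_force: [0.1, -0.1, -4.2]
width: 0.122
```

```bash
python3 - <<'E'
from plan import *
p,_=snap('side','s4')
cv2.imwrite('pics/s4c.png',cv2.resize(p[120:260,150:330,::-1],None,fx=4,fy=4))
plan([([.44,.29,.17],7,255,4),([.61,.016,.17],0,255,12),([.61,.016,.138],0,255,3)])
E
```

```text
t 5.28 pos [0.4385 0.2955 0.0846] w 0.121 F [ 0.3 -0.4 -3.9]
[[ 0.993  0.001 -0.121]
 [ 0.121  0.001  0.993]
 [ 0.002 -1.     0.001]]
q [-0.86  0.46  0.26  2.02 -0.18  0.68 -0.37]
{"travel": [[0, -21, -1], [0, -22, -2], [1, -21, -1], [0, -21, -2], [11, 0, -24], [12, 0, -25], [12, 0, -24], [12, 0, -24], [12, 0, -24], [12, 0, -23], [13, 0, -24], [13, 0, -23]] , "dr": [[0, -0.0, 0], [0, -0.0, 0], [0, -0.0, 0], [0, -0.0, 0], [0, 0.6, 0], [0, 0.6, 0], [0, 0.5, 0], [0, 0.6, 0], [0, 0.6, 0], [0, 0.6, 0], [0, 0.6, 0], [0, 0.5, 0]] , "claw": [255, 255, 255, 255, 255, 255, 255, 255, 255, 255, 255, 255] }
{"travel": [[13, 0, -24], [14, 0, -23], [13, 0, -23], [14, 0, -23], [0, 11, 0], [0, 10, 0], [0, 11, 0]] , "dr": [[0, 0.6, 0], [0, 0.6, 0], [0, 0.6, 0], [0, 0.6, 0], [0, -0.0, 0], [0, -0.0, 0], [0, -0.0, 0]] , "claw": [255, 255, 255, 255, 255, 255, 255] }
end [0.6097 0.0161 0.1376] -0.0
```

View pics/s4c.png

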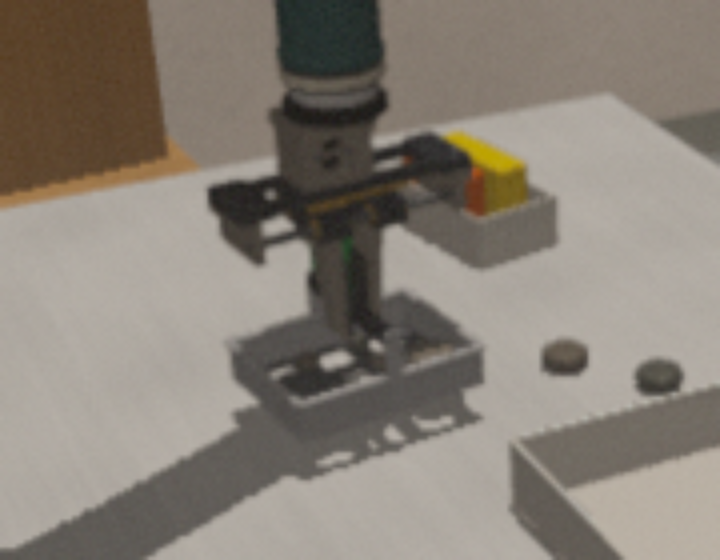

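{"name": "play_rows", "arguments": {
  "travel": [
    [0,-10,0],
    [0,-21,-1],
    [0,-21,-2],
    [1,-21,-1],
    [0,-12,-2],
    [4,0,-10],
    [8,0,-15],
    [12,0,-24],
    [12,0,-24],
    [12,0,-24],
    [12,0,-24],
    [12,0,-23]
  ],
  "dr": [
    [0,0,0],
    [0,0,0],
    [0,0,0],
    [0,0,0],
    [0,0,0],
    [0,0.6,0],
    [0,0.6,0],
    [0,0.6,0],
    [0,0.6,0],
    [0,0.6,0],
    [0,0.6,0],
    [0,0.6,0]
  ],
  "claw": [255,255,255,255,255,255,255,255,255,255,255,255]
}}

```text
clock: 6.78
tool_pos: [0.5241, 0.1494, 0.1676]
tcp_rot: [-1.572, -0.035, 0.037]
wrist_force: [-0.8, 0.2, -4.1]
width: 0.124
```

```bash
python3 - <<'E'
from fit import *
from plan import *
p,d=snap('top','t5'); X=cloud('top',d)
Y=box(X,[(.45,.8),(-.13,.2),(.05,.066)]); print(' tub',cv2.minAreaRect((Y[:,:2]*1000).astype(np.float32)),len(Y))
plan([([.61,.016,.17],0,255,7),([.61,.016,.132],0,255,3)])
E
```

```text
tub ((610.36376953125, 15.4320068359375), (251.6811981201172, 207.81077575683594), 0.4875372350215912) 713
t 6.83 pos [0.5262 0.1453 0.1679] w 0.125 F [ 1.4 -3.9 -2.7]
[[ 0.999  0.001 -0.041]
 [ 0.041 -0.004  0.999]
 [ 0.001 -1.    -0.004]]
q [-0.63  0.37  0.37  1.93 -0.17  0.88 -0.14]
{"travel": [[11, 0, -19], [12, -1, -19], [11, 0, -19], [11, 0, -18], [12, -1, -19], [12, 0, -19], [12, 0, -18], [0, 13, 0], [0, 12, 0], [0, 13, 0]] , "dr": [[0, 0.3, 0], [0, 0.4, 0], [0, 0.3, 0], [0, 0.3, 0], [0, 0.4, 0], [0, 0.3, 0], [0, 0.4, 0], [0, -0.0, 0], [0, -0.0, 0], [0, -0.0, 0]] , "claw": [255, 255, 255, 255, 255, 255, 255, 255, 255, 255] }
end [0.6103 0.0162 0.1319] -0.0
```

View pics/t5.png

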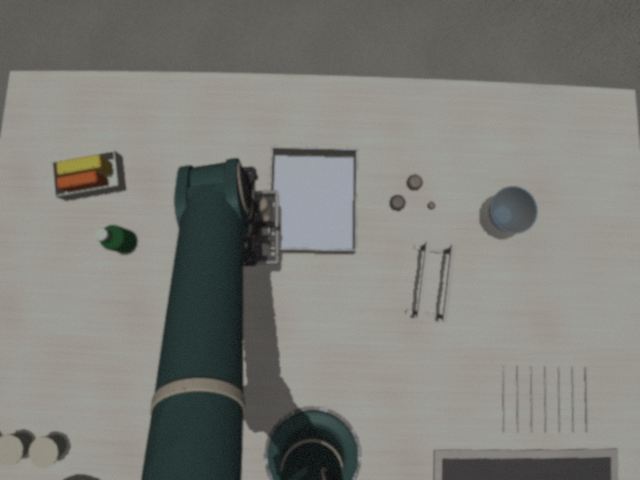

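{"name": "play_rows", "arguments": {
  "travel": [
    [11,0,-19],
    [12,-1,-19],
    [11,0,-19],
    [11,0,-18],
    [12,-1,-19],
    [12,0,-19],
    [8,0,-10],
    [4,0,-7],
    [0,13,0],
    [0,12,0],
    [0,13,0],
    [0,0,0]
  ],
  "dr": [
    [0,0.3,0],
    [0,0.4,0],
    [0,0.3,0],
    [0,0.3,0],
    [0,0.4,0],
    [0,0.3,0],
    [0,0.4,0],
    [0,0,0],
    [0,0,0],
    [0,0,0],
    [0,0,0],
    [0,0,0]
  ],
  "claw": [255,255,255,255,255,255,255,255,255,255,255,255]
}}

```text
clock: 8.32
tool_pos: [0.6075, 0.0249, 0.1309]
tcp_rot: [-1.571, -0.003, 0.008]
wrist_force: [0.3, 0.1, -4.1]
width: 0.123
```

```bash
python3 - <<'E'
from h import *
st(); p,_=snap('side','s6')
cv2.imwrite('pics/s6c.png',cv2.resize(p[130:310,220:420,::-1],None,fx=4,fy=3.3))
E
```

```text
t 8.32 pos [0.6075 0.0249 0.1309] w 0.123 F [ 0.3  0.1 -4.1]
[[ 1.    -0.003 -0.007]
 [ 0.007 -0.     1.   ]
 [-0.003 -1.    -0.   ]]
q [-0.39  0.52  0.39  1.8  -0.25  0.87  0.12]
```

View pics/s6c.png

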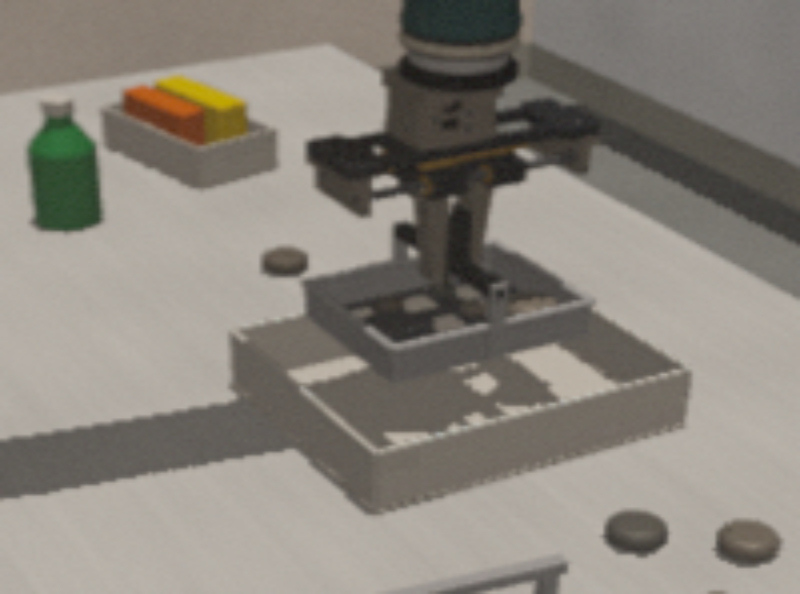

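{"name": "play_rows", "arguments": {
  "travel": [
    [3,0,-9],
    [0,0,0],
    [30,0,0],
    [-30,0,0],
    [-30,0,0],
    [30,0,0],
    [30,0,0],
    [-30,0,0],
    [-30,0,0],
    [30,0,0],
    [0,0,0]
  ],
  "dr": [
    [0,0,0],
    [0,0,0],
    [0,0,0],
    [0,0,0],
    [0,0,0],
    [0,0,0],
    [0,0,0],
    [0,0,0],
    [0,0,0],
    [0,0,0],
    [0,0,0]
  ],
  "claw": [255,255,255,255,255,255,255,255,255,255,255]
}}

```text
clock: 9.75
tool_pos: [0.6139, 0.0154, 0.1335]
tcp_rot: [-1.571, -0.008, 0.002]
wrist_force: [-0.2, 0.3, -3.4]
width: 0.12
```

```bash
python3 - <<'E'
from h import *
st(); p,_=snap('side','s7')
cv2.imwrite('pics/s7c.png',cv2.resize(p[130:310,220:420,::-1],None,fx=4,fy=3.3))
E
```

```text
t 9.75 pos [0.6139 0.0154 0.1335] w 0.12 F [-0.2  0.3 -3.4]
[[ 1.     0.004 -0.006]
 [ 0.006  0.     1.   ]
 [ 0.004 -1.     0.   ]]
q [-0.37  0.52  0.39  1.79 -0.25  0.87  0.14]
```

View pics/s7c.png

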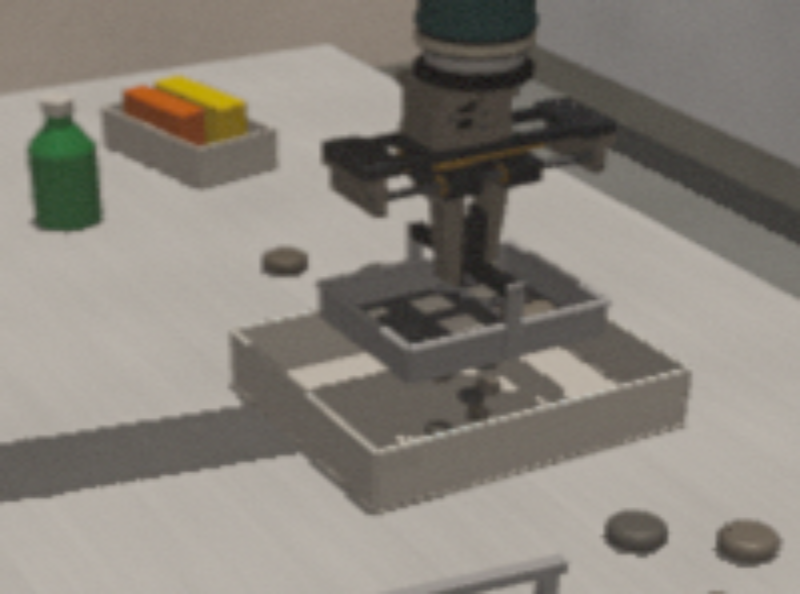

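{"name": "play_rows", "arguments": {
  "travel": [
    [26,0,0],
    [-30,0,0],
    [-30,0,0],
    [30,0,0],
    [30,0,0],
    [-30,0,0],
    [-30,0,0],
    [30,0,0],
    [30,0,0],
    [-30,0,0],
    [0,0,0],
    [0,0,0]
  ],
  "dr": [
    [0,0,0],
    [0,0,0],
    [0,0,0],
    [0,0,0],
    [0,0,0],
    [0,0,0],
    [0,0,0],
    [0,0,0],
    [0,0,0],
    [0,0,0],
    [0,0,0],
    [0,0,0]
  ],
  "claw": [255,255,255,255,255,255,255,255,255,255,255,255]
}}

```text
clock: 11.3
tool_pos: [0.6082, 0.0154, 0.133]
tcp_rot: [-1.571, -0.006, 0.004]
wrist_force: [0.3, -0.4, -3.7]
width: 0.122
```

```bash
python3 - <<'E'
from h import *
st(); p,_=snap('side','s8')
cv2.imwrite('pics/s8c.png',cv2.resize(p[180:290,270:400,::-1],None,fx=6,fy=5.4,interpolation=cv2.INTER_CUBIC))
p,_=snap('top','t8')
cv2.imwrite('pics/t8c.png',cv2.resize(p[130:270,240:380,::-1],None,fx=4,fy=4))
E
```

```text
t 11.3 pos [0.6082 0.0154 0.133 ] w 0.122 F [ 0.3 -0.4 -3.7]
[[ 1.     0.001 -0.006]
 [ 0.006  0.     1.   ]
 [ 0.001 -1.     0.   ]]
q [-0.38  0.52  0.39  1.8  -0.25  0.87  0.14]
```

View pics/s8c.png

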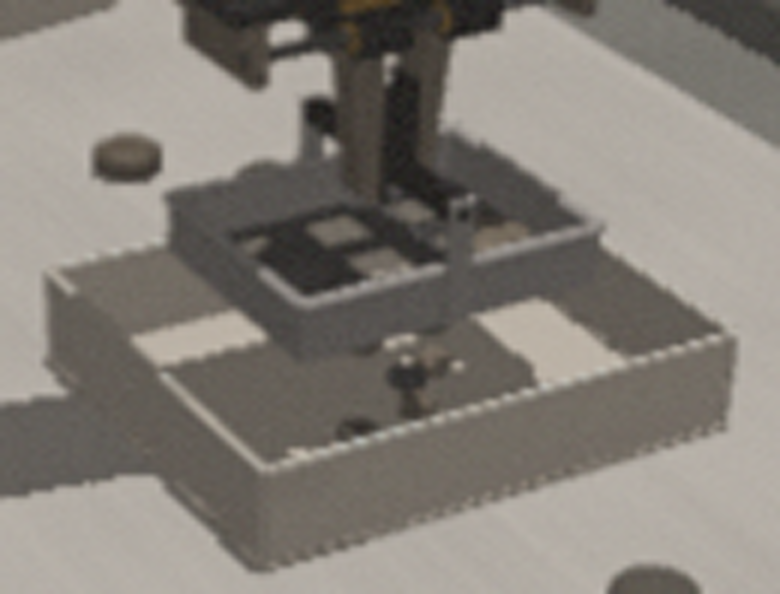

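View pics/t8c.png

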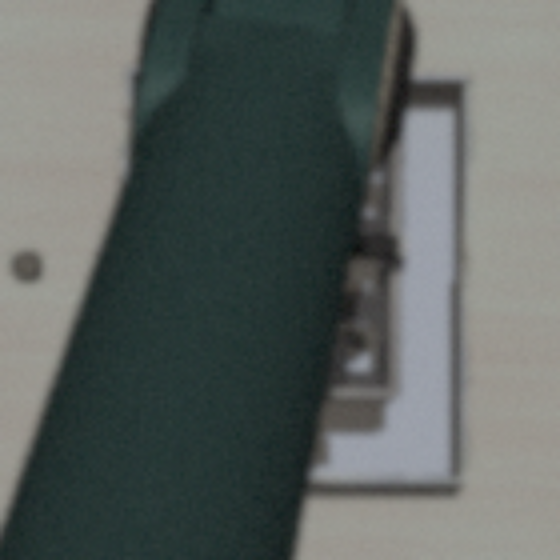

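{"name": "play_rows", "arguments": {
  "travel": [
    [2,0,0],
    [30,0,0],
    [-30,0,-15],
    [-30,0,15],
    [30,0,15],
    [30,0,-15],
    [-30,0,-15],
    [-30,0,15],
    [30,0,15],
    [30,0,-15],
    [-30,0,0],
    [0,0,0]
  ],
  "dr": [
    [0,0,0],
    [0,0,0],
    [0,0,0],
    [0,0,0],
    [0,0,0],
    [0,0,0],
    [0,0,0],
    [0,0,0],
    [0,0,0],
    [0,0,0],
    [0,0,0],
    [0,0,0]
  ],
  "claw": [255,255,255,255,255,255,255,255,255,255,255,255]
}}

```text
clock: 12.9
tool_pos: [0.6082, 0.0151, 0.132]
tcp_rot: [-1.571, -0.002, 0.006]
wrist_force: [0.2, -0.5, -4.1]
width: 0.123
```

{"name": "play_rows", "arguments": {
  "travel": [
    [30,0,0],
    [-55,0,0],
    [55,0,0],
    [-55,0,0],
    [55,0,0],
    [-55,0,0],
    [55,0,0],
    [-30,0,0],
    [0,0,0],
    [0,0,0]
  ],
  "dr": [
    [0,0,0],
    [0,0,0],
    [0,0,0],
    [0,0,0],
    [0,0,0],
    [0,0,0],
    [0,0,0],
    [0,0,0],
    [0,0,0],
    [0,0,0]
  ],
  "claw": [255,255,255,255,255,255,255,255,255,255]
}}

```text
clock: 14.15
tool_pos: [0.6108, 0.0157, 0.1332]
tcp_rot: [-1.57, -0.006, 0.004]
wrist_force: [-0.3, 0.7, -2.2]
width: 0.124
```

{"name": "play_rows", "arguments": {
  "travel": [
    [0,-10,0],
    [0,-25,0],
    [0,-40,0],
    [0,-40,0],
    [0,-40,0],
    [0,-25,0],
    [0,-10,0],
    [0,0,0]
  ],
  "dr": [
    [0,0,0],
    [0,0,0],
    [0,0,0],
    [0,0,0],
    [0,0,0],
    [0,0,0],
    [0,0,0],
    [0,0,0]
  ],
  "claw": [255,255,255,255,255,255,255,255]
}}

```text
clock: 15.15
tool_pos: [0.61, 0.0154, 0.3231]
tcp_rot: [-1.57, -0.006, 0.004]
wrist_force: [-0.3, -0.4, -3.3]
width: 0.124
```

```bash
python3 - <<'E'
from h import *
st(); p,_=snap('side','s9')
cv2.imwrite('pics/s9c.png',cv2.resize(p[120:290,270:400,::-1],None,fx=4.5,fy=3.5,interpolation=cv2.INTER_CUBIC))
p,_=snap('top','t9')
cv2.imwrite('pics/t9c.png',cv2.resize(p[130:270,240:380,::-1],None,fx=4,fy=4))
E
```

```text
t 15.15 pos [0.61   0.0154 0.3231] w 0.124 F [-0.3 -0.4 -3.3]
[[ 1.     0.001 -0.006]
 [ 0.006  0.     1.   ]
 [ 0.001 -1.     0.   ]]
q [-0.44  0.33  0.46  1.61 -0.15  1.24  0.06]
```

View pics/s9c.png

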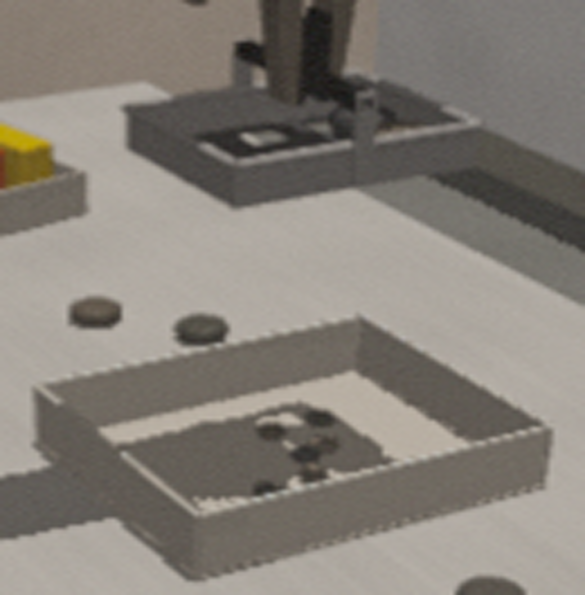

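View pics/t9c.png

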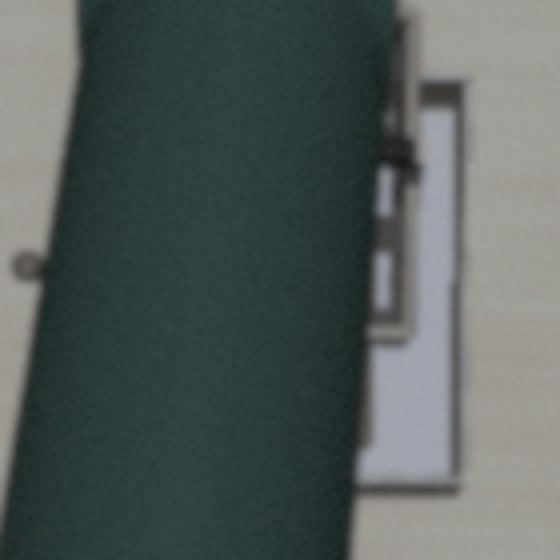

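```bash
python3 - <<'E'
from h import *
p=cv2.imread('pics/s9.png')
cv2.imwrite('pics/s9d.png',cv2.resize(p[225:275,300:370],None,fx=11,fy=11,interpolation=cv2.INTER_CUBIC))
E
```

```text
(no output)
```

View pics/s9d.png

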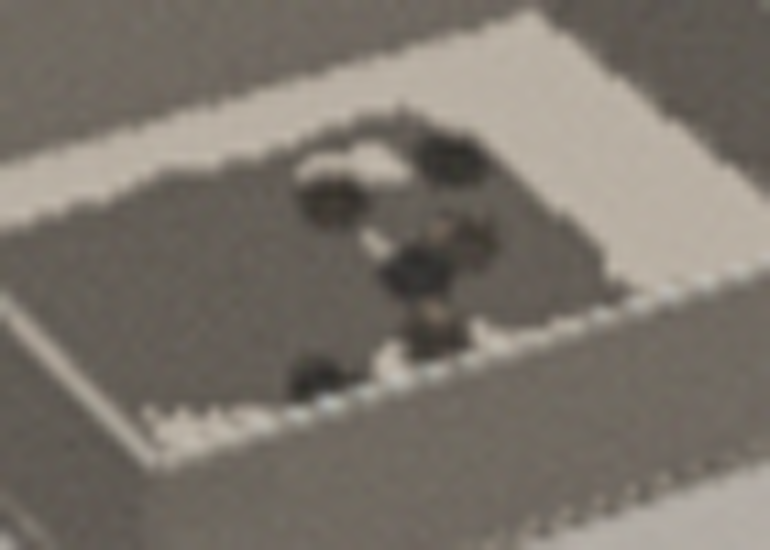

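```bash
python3 - <<'E'
from plan import *
plan([([.419,-.278,.27],-7.0,255,12),([.4195,-.2777,.14],-6.8,255,5)])
E
```

```text
t 15.25 pos [0.6092 0.0155 0.3215] w 0.122 F [-1.2 -0.5 -4.2]
[[ 1.    -0.002 -0.006]
 [ 0.006 -0.     1.   ]
 [-0.002 -1.    -0.   ]]
q [-0.44  0.33  0.46  1.61 -0.15  1.24  0.06]
{"travel": [[-16, 4, -24], [-16, 5, -25], [-15, 4, -25], [-15, 4, -24], [-15, 4, -25], [-15, 5, -26], [-14, 4, -25], [-15, 4, -25], [-13, 5, -26], [-14, 4, -26], [-13, 4, -26], [-13, 4, -26]] , "dr": [[0, 0.6, 0], [0, 0.6, 0], [0, 0.6, 0], [0, 0.7, 0], [0, 0.6, 0], [0, 0.6, 0], [0, 0.6, 0], [0, 0.6, 0], [0, 0.6, 0], [0, 0.6, 0], [0, 0.6, 0], [0, 0.7, 0]] , "claw": [255, 255, 255, 255, 255, 255, 255, 255, 255, 255, 255, 255] }
{"travel": [[0, 26, 0], [0, 26, 0], [0, 26, 0], [0, 26, 0], [0, 26, 0]] , "dr": [[0, -0.0, 0], [0, -0.1, 0], [0, -0.0, 0], [0, -0.1, 0], [0, -0.0, 0]] , "claw": [255, 255, 255, 255, 255] }
end [ 0.4194 -0.2782  0.1405] -6.8
```

{"name": "play_rows", "arguments": {
  "travel": [
    [-10,3,-14],
    [-16,5,-25],
    [-17,4,-27],
    [-17,4,-28],
    [-17,4,-28],
    [-17,5,-30],
    [-16,4,-29],
    [-16,4,-29],
    [-14,5,-27],
    [-14,4,-26],
    [-12,4,-22],
    [-8,3,-18]
  ],
  "dr": [
    [0,0.6,0],
    [0,0.6,0],
    [0,0.6,0],
    [0,0.7,0],
    [0,0.6,0],
    [0,0.6,0],
    [0,0.6,0],
    [0,0.6,0],
    [0,0.6,0],
    [0,0.6,0],
    [0,0.6,0],
    [0,0.3,0]
  ],
  "claw": [255,255,255,255,255,255,255,255,255,255,255,255]
}}

```text
clock: 16.75
tool_pos: [0.4177, -0.2797, 0.2727]
tcp_rot: [-1.568, 0.094, -0.092]
wrist_force: [0.3, -0.0, -3.0]
width: 0.126
```

{"name": "play_rows", "arguments": {
  "travel": [
    [0,0,0],
    [0,26,0],
    [0,26,0],
    [0,26,0],
    [0,26,0],
    [0,20,0],
    [0,0,0]
  ],
  "dr": [
    [0,0,0],
    [0,0,0],
    [0,0,0],
    [0,0,0],
    [0,0,0],
    [0,0,0],
    [0,0,0]
  ],
  "claw": [255,255,255,255,255,255,255]
}}

```text
clock: 17.62
tool_pos: [0.4193, -0.277, 0.1482]
tcp_rot: [-1.567, 0.093, -0.088]
wrist_force: [-0.0, 0.3, -2.5]
width: 0.125
```

```bash
python3 - <<'E'
from fit import *
st()
for n in ('side','top'):
    p,d=snap(n,n[0]+'10'); X=cloud(n,d); np.save(n+'X10.npy',X)
    Y=box(X,[(.3,.55),(-.4,-.16),(.085,.13)]); print(n,len(Y),Y[:,2].max(),cv2.minAreaRect((Y[:,:2]*1000).astype(np.float32)))
    p=p[:,:,::-1]
    c=p[210:390,250:430] if n=='side' else p[190:350,350:510]
    cv2.imwrite(f'pics/{n}10c.png',cv2.resize(c,None,fx=3.3,fy=3.3))
E
```

```text
t 17.62 pos [ 0.4193 -0.277   0.1482] w 0.125 F [-0.   0.3 -2.5]
[[ 0.993 -0.003  0.115]
 [-0.115  0.002  0.993]
 [-0.004 -1.     0.001]]
q [ 0.01  0.36  0.61  2.05 -0.28  0.82  0.67]
side 3104 0.12997100275753992 ((417.8010559082031, -275.4032287597656), (131.0545196533203, 163.15859985351562), 83.73157501220703)
top 1410 0.12999013774543777 ((422.0941162109375, -272.49713134765625), (124.0569076538086, 165.20816040039062), 81.87604522705078)
```

View pics/side10c.png

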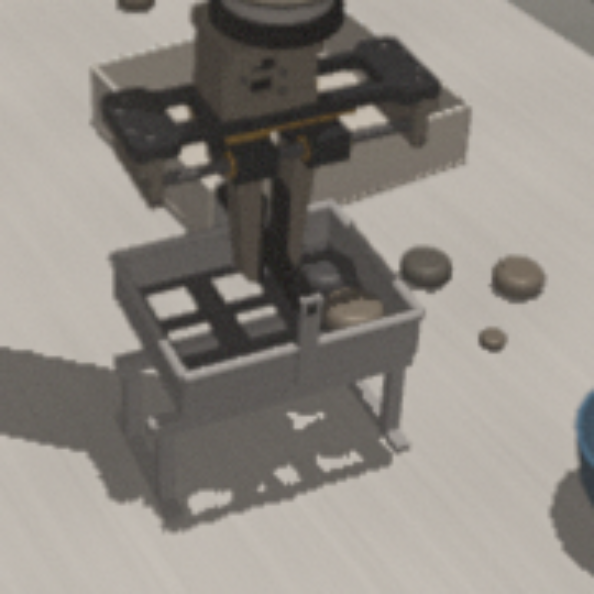

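View pics/top10c.png

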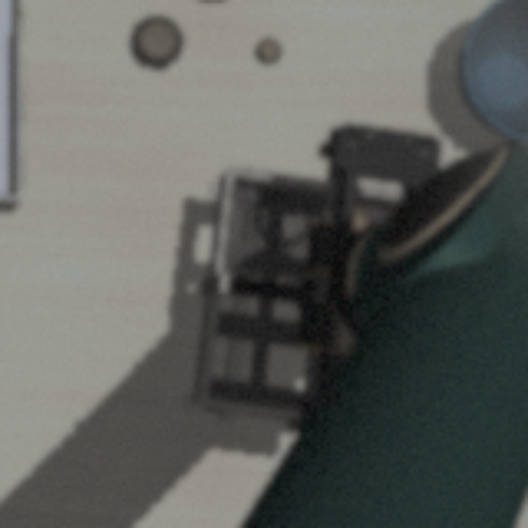

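{"name": "play_rows", "arguments": {
  "travel": [
    [0,8,0],
    [0,8,0],
    [0,4,0],
    [0,2,0],
    [0,0,0]
  ],
  "dr": [
    [0,0,0],
    [0,0,0],
    [0,0,0],
    [0,0,0],
    [0,0,0]
  ],
  "claw": [255,255,255,255,255]
}}

```text
clock: 18.35
tool_pos: [0.4202, -0.2784, 0.1275]
tcp_rot: [-1.569, 0.091, -0.091]
wrist_force: [-0.4, 0.5, -3.7]
width: 0.123
```

{"name": "play_rows", "arguments": {
  "travel": [
    [0,1,0],
    [0,1,0],
    [0,0,0]
  ],
  "dr": [
    [0,0,0],
    [0,0,0],
    [0,0,0]
  ],
  "claw": [255,255,255]
}}

```text
clock: 18.73
tool_pos: [0.4202, -0.2783, 0.1256]
tcp_rot: [-1.569, 0.091, -0.091]
wrist_force: [0.5, -0.4, -3.2]
width: 0.126
```

{"name": "play_rows", "arguments": {
  "travel": [
    [0,1,0],
    [0,1,0],
    [0,0,0]
  ],
  "dr": [
    [0,0,0],
    [0,0,0],
    [0,0,0]
  ],
  "claw": [255,255,255]
}}

```text
clock: 19.1
tool_pos: [0.4202, -0.2784, 0.1236]
tcp_rot: [-1.569, 0.091, -0.091]
wrist_force: [-0.2, -0.2, -2.4]
width: 0.122
```

{"name": "play_rows", "arguments": {
  "travel": [
    [0,1,0],
    [0,0,0]
  ],
  "dr": [
    [0,0,0],
    [0,0,0]
  ],
  "claw": [255,255]
}}

```text
clock: 19.35
tool_pos: [0.4202, -0.2783, 0.1235]
tcp_rot: [-1.568, 0.091, -0.091]
wrist_force: [-2.6, 2.0, 8.9]
width: 0.123
```

{"name": "play_rows", "arguments": {
  "travel": [
    [0,-1,0],
    [0,0,0],
    [0,0,0],
    [0,0,0],
    [0,0,0],
    [0,0,0],
    [0,-10,0],
    [0,-30,0],
    [0,-40,0],
    [0,-40,0],
    [0,-20,0]
  ],
  "dr": [
    [0,0,0],
    [0,0,0],
    [0,0,0],
    [0,0,0],
    [0,0,0],
    [0,0,0],
    [0,0,0],
    [0,0,0],
    [0,0,0],
    [0,0,0],
    [0,0,0]
  ],
  "claw": [255,0,0,0,0,0,0,0,0,0,0]
}}

```text
clock: 20.72
tool_pos: [0.4208, -0.279, 0.2664]
tcp_rot: [-1.57, 0.088, -0.094]
wrist_force: [-0.4, 1.3, -0.3]
width: 1.001
```

```bash
cat > look.py <<'E'
from fit import *
def pebs(X=None):
    if X is None:
        p,d=optics.camera('top'); X=cloud('top',d)
    m=((X[...,2]>.006)&(X[...,2]<.03)).astype(np.uint8)
    k,lab,s,c=cv2.connectedComponentsWithStats(m)
    for i in range(1,k):
        Y=X[lab==i]; e=np.ptp(Y[:,:2],axis=0)
        if 20<s[i,4]<400 and e.max()<.05 and e.min()>.012 and Y[:,0].mean()>.3 and abs(Y[:,1].mean())<.45: print('peb',s[i,4],c[i].round(),((Y[:,:2].max(0)+Y[:,:2].min(0))/2).round(4),e.round(3),np.percentile(Y[:,2],90).round(3))
def sieve():
    for n in('top','side'):
        p,d=snap(n,'lk'+n); X=cloud(n,d)
        Y=box(X,[(.3,.55),(-.4,-.15),(.092,.11)]); print(n,'rim',len(Y),cv2.minAreaRect((Y[:,:2]*1000).astype(np.float32)),np.median(Y[:,2]))
        Y=box(X,[(.3,.55),(-.4,-.15),(.13,.15)]); print(n,'handle',lin(Y[:,:2]) if len(Y)>20 else None)
    return p
E
python3 - <<'E'
from look import *
from plan import *
sieve(); pebs()
p=cv2.imread('pics/lkside.png'); cv2.imwrite('pics/s11c.png',cv2.resize(p[210:390,250:430],None,fx=3.3,fy=3.3))
plan([([.6145,-.1925,.16],20,0,None),([.6145,-.1925,.06],20,0,None)])
E
```

```text
top rim 646 ((420.5350341796875, -275.4620361328125), (128.64149475097656, 161.81089782714844), 84.50130462646484) 0.10385546219099201
top handle (array([ 0.4221, -0.2701]), np.float64(83.3), np.float64(0.117))
side rim 1166 ((419.25537109375, -275.7082824707031), (133.2788848876953, 163.32424926757812), 83.12779998779297) 0.10248749504402138
side handle (array([ 0.4172, -0.2757]), np.float64(83.7), np.float64(0.13))
peb 200 [230. 177.] [0.6688 0.2268] [0.039 0.038] 0.02
peb 192 [414. 182.] [ 0.668  -0.2379] [0.036 0.04 ] 0.02
peb 56 [298. 181.] [0.6614 0.0547] [0.02 0.02] 0.016
peb 25 [342. 192.] [ 0.6387 -0.0551] [0.031 0.018] 0.008
peb 201 [201. 196.] [0.6164 0.2943] [0.037 0.038] 0.02
peb 50 [247. 196.] [0.6202 0.1819] [0.018 0.018] 0.012
peb 75 [297. 197.] [0.6188 0.0545] [0.029 0.037] 0.015
peb 200 [397. 202.] [ 0.6168 -0.1948] [0.042 0.041] 0.02
peb 38 [327. 203.] [ 0.6055 -0.0172] [0.013 0.02 ] 0.023
peb 43 [431. 205.] [ 0.6116 -0.2794] [0.016 0.018] 0.013
peb 69 [326. 215.] [ 0.5798 -0.0141] [0.029 0.028] 0.016
t 20.88 pos [ 0.4206 -0.2786  0.2647] w 0.998 F [-0.   0.  -0.4]
[[ 0.993  0.003  0.116]
 [-0.116 -0.     0.993]
 [ 0.003 -1.    -0.   ]]
q [-0.07  0.18  0.68  1.94 -0.13  1.06  0.55]
{"travel": [[37, 21, 22], [38, 21, 18], [40, 21, 14], [41, 21, 11], [42, 21, 7], [0, 50, 0], [0, 50, 0]] , "dr": [[0, -5.3, 0], [0, -5.4, 0], [0, -5.3, 0], [0, -5.3, 0], [0, -5.3, 0], [0, -0.0, 0], [0, -0.0, 0]] , "claw": [0, 0, 0, 0, 0, 0, 0] }
end [ 0.6148 -0.1922  0.0597] 20.0
```

View pics/s11c.png

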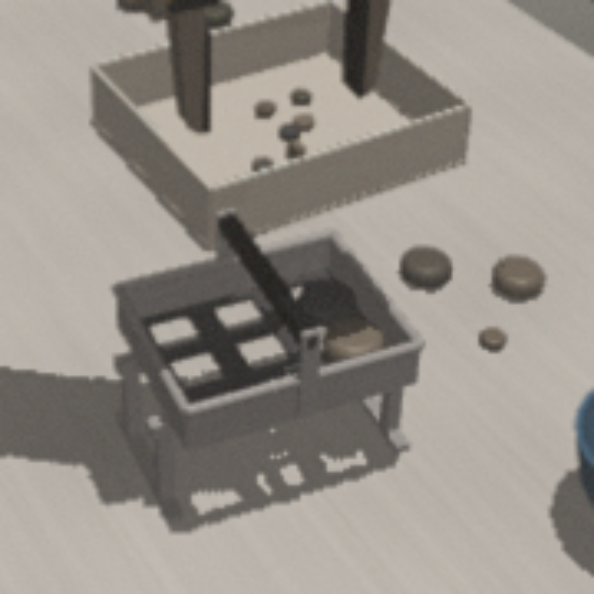

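```bash
python3 - <<'E'
from plan import *
p=cv2.imread('pics/lktop.png'); cv2.imwrite('pics/t11c.png',cv2.resize(p[230:330,390:490],None,fx=5,fy=5,interpolation=cv2.INTER_CUBIC))
plan([([.49,-.23,.26],-50,80,None),([.6168,-.1948,.10],-97,80,None),([.6168,-.1948,.011],-97,80,3)])
E
```

```text
t 20.88 pos [ 0.4206 -0.2786  0.2647] w 0.998 F [-0.   0.  -0.4]
[[ 0.993  0.003  0.116]
 [-0.116 -0.     0.993]
 [ 0.003 -1.    -0.   ]]
q [-0.07  0.18  0.68  1.94 -0.13  1.06  0.55]
{"travel": [[13, 1, 11], [10, 1, 13], [9, 1, 15], [7, 1, 15], [4, 1, 17], [11, 32, 24], [7, 32, 25], [2, 32, 26], [-2, 32, 27], [-6, 32, 25], [0, 30, 0], [0, 29, 0]] , "dr": [[0, 8.7, 0], [0, 8.6, 0], [0, 8.7, 0], [0, 8.7, 0], [0, 8.7, 0], [0, 9.4, 0], [0, 9.4, 0], [0, 9.4, 0], [0, 9.4, 0], [0, 9.4, 0], [0, -0.0, 0], [0, -0.0, 0]] , "claw": [80, 80, 80, 80, 80, 80, 80, 80, 80, 80, 80, 80] }
{"travel": [[0, 30, 0]] , "dr": [[0, -0.0, 0]] , "claw": [80] }
end [ 0.6167 -0.1946  0.0107] -97.0
```

View pics/t11c.png

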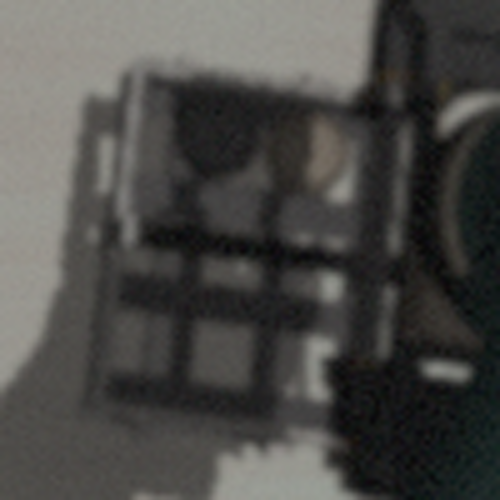

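{"name": "play_rows", "arguments": {
  "travel": [
    [13,1,11],
    [10,1,13],
    [9,1,15],
    [7,1,15],
    [4,1,17],
    [11,32,24],
    [7,32,25],
    [2,32,26],
    [-2,32,27],
    [-6,32,25],
    [0,0,0]
  ],
  "dr": [
    [0,8.7,0],
    [0,8.6,0],
    [0,8.7,0],
    [0,8.7,0],
    [0,8.7,0],
    [0,9.4,0],
    [0,9.4,0],
    [0,9.4,0],
    [0,9.4,0],
    [0,9.4,0],
    [0,0,0]
  ],
  "claw": [80,80,80,80,80,80,80,80,80,80,80]
}}

```text
clock: 22.25
tool_pos: [0.6147, -0.1925, 0.0939]
tcp_rot: [-1.156, 1.303, -1.293]
wrist_force: [-0.8, -0.1, -0.8]
width: 0.686
```

```bash
python3 - <<'E'
from plan import *
from look import pebs
pebs()
plan([([.616,-.1945,.011],-97,80,4)])
E
```

```text
peb 21 [309. 167.] [0.6978 0.027 ] [0.03  0.018] 0.008
peb 199 [229. 177.] [0.6686 0.2265] [0.039 0.038] 0.02
peb 21 [331. 180.] [ 0.6674 -0.029 ] [0.028 0.012] 0.008
peb 69 [295. 181.] [0.6623 0.0649] [0.023 0.035] 0.016
peb 110 [312. 193.] [0.632  0.0185] [0.039 0.026] 0.016
peb 202 [201. 196.] [0.6167 0.2937] [0.039 0.039] 0.02
peb 47 [246. 196.] [0.6198 0.1818] [0.018 0.018] 0.013
peb 57 [298. 196.] [0.6245 0.0534] [0.022 0.02 ] 0.017
peb 61 [325. 204.] [ 0.6063 -0.012 ] [0.021 0.04 ] 0.024
t 22.3 pos [ 0.6147 -0.194   0.0962] w 0.684 F [ 0.6 -0.1  0.5]
[[-0.12  -0.005  0.993]
 [-0.993 -0.001 -0.12 ]
 [ 0.001 -1.    -0.005]]
q [-0.28  0.72  0.77  1.74 -0.6   0.94 -0.95]
{"travel": [[0, 21, 0], [0, 22, 1], [0, 21, 0], [0, 21, 0]] , "dr": [[0, 0.0, 0], [0, 0.1, 0], [0, -0.0, 0], [0, 0.0, 0]] , "claw": [80, 80, 80, 80] }
end [ 0.6157 -0.1942  0.0112] -97.0
```

{"name": "play_rows", "arguments": {
  "travel": [
    [0,25,0],
    [0,25,1],
    [0,22,0],
    [0,13,0],
    [0,0,0],
    [0,0,0],
    [0,0,0],
    [0,0,0],
    [0,0,0],
    [0,0,0],
    [0,-10,0],
    [0,-20,0]
  ],
  "dr": [
    [0,0,0],
    [0,0,0],
    [0,0,0],
    [0,0,0],
    [0,0,0],
    [0,0,0],
    [0,0,0],
    [0,0,0],
    [0,0,0],
    [0,0,0],
    [0,0,0],
    [0,0,0]
  ],
  "claw": [80,80,80,80,80,255,255,255,255,255,255,255],
  "grip_force": 25
}}

```text
clock: 23.8
tool_pos: [0.6165, -0.1942, 0.0437]
tcp_rot: [-1.15, 1.301, -1.298]
wrist_force: [0.3, -0.2, -1.2]
width: 0.429
```

```bash
cat > slot.py <<'E'
import numpy as np
def slot(x,y,z):
    a=np.radians(-6.8); return [.4195+x*np.cos(a)-y*np.sin(a), -.2765+x*np.sin(a)+y*np.cos(a), z]
E
python3 - <<'E'
from plan import *
from slot import *
plan([([.615,-.194,.13],-97,255,2),(slot(-.026,0,.2),-97,255,None),(slot(-.026,0,.086),-97,255,6)],step=45)
E
```

```text
t 23.8 pos [ 0.6165 -0.1942  0.0437] w 0.429 F [ 0.3 -0.2 -1.2]
[[-0.123 -0.002  0.992]
 [-0.992  0.    -0.123]
 [-0.    -1.    -0.002]]
q [-0.24  0.79  0.72  1.76 -0.66  0.86 -0.91]
{"travel": [[0, -43, -1], [0, -43, 0], [18, -12, -35], [17, -11, -35], [18, -12, -35], [18, -12, -35], [17, -12, -35], [18, -11, -35], [0, 19, 0], [0, 19, 0], [0, 19, 0], [0, 19, 0]] , "dr": [[0, -0.0, 0], [0, -0.0, 0], [0, -0.0, 0], [0, -0.0, 0], [0, -0.0, 0], [0, -0.0, 0], [0, -0.0, 0], [0, -0.0, 0], [0, -0.0, 0], [0, -0.0, 0], [0, -0.0, 0], [0, -0.0, 0]] , "claw": [255, 255, 255, 255, 255, 255, 255, 255, 255, 255, 255, 255] }
{"travel": [[0, 19, 0], [0, 19, 0]] , "dr": [[0, -0.0, 0], [0, -0.0, 0]] , "claw": [255, 255] }
end [ 0.394  -0.2735  0.0857] -97.0
```

{"name": "play_rows", "arguments": {
  "travel": [
    [0,-43,-1],
    [0,-43,0],
    [18,-12,-35],
    [17,-11,-35],
    [18,-12,-35],
    [18,-12,-35],
    [17,-12,-35],
    [14,-11,-26],
    [4,0,-9],
    [0,0,0]
  ],
  "dr": [
    [0,0,0],
    [0,0,0],
    [0,0,0],
    [0,0,0],
    [0,0,0],
    [0,0,0],
    [0,0,0],
    [0,0,0],
    [0,0,0],
    [0,0,0]
  ],
  "claw": [255,255,255,255,255,255,255,255,255,255]
}}

```text
clock: 25.05
tool_pos: [0.3951, -0.2735, 0.1998]
tcp_rot: [-1.147, 1.299, -1.299]
wrist_force: [0.0, 1.4, -0.8]
width: 0.421
```

```bash
python3 - <<'E'
from plan import *
from slot import *
p,_=snap('side','s12'); cv2.imwrite('pics/s12c.png',cv2.resize(p[200:390,250:430,::-1],None,fx=3.3,fy=3))
plan([(slot(-.026,0,.09),-97,255,6)],step=45)
E
```

```text
t 25.1 pos [ 0.3957 -0.2732  0.1996] w 0.426 F [ 0.3  0.7 -0.5]
[[-0.122  0.001  0.993]
 [-0.993  0.    -0.122]
 [-0.    -1.     0.001]]
q [-0.31  0.3   1.01  2.08 -0.32  0.93 -0.82]
{"travel": [[0, 18, 0], [0, 19, -1], [0, 18, 0], [0, 18, 0], [0, 18, -1], [0, 19, 0]] , "dr": [[0, 0.0, 0], [0, 0.0, 0], [0, 0.0, 0], [0, 0.0, 0], [0, 0.0, 0], [0, 0.0, 0]] , "claw": [255, 255, 255, 255, 255, 255] }
end [ 0.3937 -0.273   0.0896] -97.0
```

View pics/s12c.png

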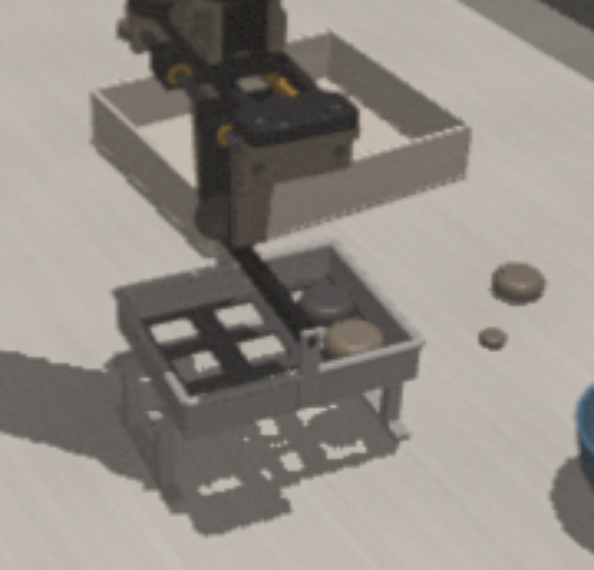

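{"name": "play_rows", "arguments": {
  "travel": [
    [0,18,-1],
    [0,25,-1],
    [0,25,0],
    [0,22,0],
    [0,14,0],
    [0,6,0],
    [0,0,0],
    [0,0,0],
    [0,0,0]
  ],
  "dr": [
    [0,0,0],
    [0,0,0],
    [0,0,0],
    [0,0,0],
    [0,0,0],
    [0,0,0],
    [0,0,0],
    [0,0,0],
    [0,0,0]
  ],
  "claw": [255,255,255,255,255,255,255,115,115]
}}

```text
clock: 26.22
tool_pos: [0.3933, -0.2737, 0.09]
tcp_rot: [-1.148, 1.298, -1.3]
wrist_force: [0.1, -0.1, 0.1]
width: 0.549
```

{"name": "play_rows", "arguments": {
  "travel": [
    [0,0,0],
    [0,-20,0],
    [0,-40,0],
    [0,-40,0],
    [0,-20,0]
  ],
  "dr": [
    [0,0,0],
    [0,0,0],
    [0,0,0],
    [0,0,0],
    [0,0,0]
  ],
  "claw": [115,115,115,115,115]
}}

```text
clock: 26.85
tool_pos: [0.3935, -0.274, 0.2115]
tcp_rot: [-1.147, 1.297, -1.301]
wrist_force: [-1.0, -0.2, -0.3]
width: 0.551
```

```bash
python3 - <<'E'
from plan import *
from look import *
p,_=snap('side','s13'); cv2.imwrite('pics/s13c.png',cv2.resize(p[200:390,250:430,::-1],None,fx=3.3,fy=3))
pebs()
plan([([.668,-.238,.15],-97,80,None),([.668,-.238,.011],-97,80,5)],step=50)
E
```

```text
peb 199 [229. 177.] [0.6684 0.2269] [0.038 0.038] 0.02
peb 21 [306. 174.] [0.683  0.0355] [0.025 0.02 ] 0.008
peb 22 [321. 173.] [ 0.6856 -0.0048] [0.016 0.026] 0.009
peb 194 [414. 182.] [ 0.6683 -0.2394] [0.037 0.043] 0.02
peb 56 [296. 182.] [0.6631 0.0611] [0.026 0.024] 0.016
peb 103 [312. 194.] [0.6303 0.0185] [0.039 0.03 ] 0.016
peb 200 [201. 196.] [0.6167 0.2933] [0.038 0.038] 0.02
peb 47 [246. 196.] [0.6199 0.1818] [0.018 0.018] 0.013
peb 63 [297. 197.] [0.6213 0.0571] [0.027 0.028] 0.016
peb 39 [327. 203.] [ 0.6105 -0.0196] [0.017 0.02 ] 0.024
peb 41 [431. 205.] [ 0.6111 -0.2792] [0.018 0.018] 0.013
peb 76 [327. 217.] [ 0.5716 -0.0201] [0.035 0.03 ] 0.016
t 26.95 pos [ 0.3942 -0.2741  0.2114] w 0.549 F [-0.4 -0.  -0.4]
[[-0.122  0.005  0.993]
 [-0.993 -0.001 -0.122]
 [ 0.    -1.     0.005]]
q [-0.34  0.28  1.04  2.07 -0.3   0.95 -0.84]
{"travel": [[-12, 10, 45], [-11, 10, 44], [-12, 11, 45], [-11, 10, 44], [-12, 10, 45], [-11, 10, 44], [0, 28, 0], [0, 28, 0], [0, 28, 0], [0, 28, 0], [0, 27, 0]] , "dr": [[0, -0.0, 0], [0, -0.0, 0], [0, -0.0, 0], [0, -0.0, 0], [0, -0.0, 0], [0, -0.0, 0], [0, -0.0, 0], [0, -0.0, 0], [0, -0.0, 0], [0, -0.0, 0], [0, -0.0, 0]] , "claw": [80, 80, 80, 80, 80, 80, 80, 80, 80, 80, 80] }
end [ 0.6676 -0.2382  0.0114] -97.0
```

View pics/s13c.png

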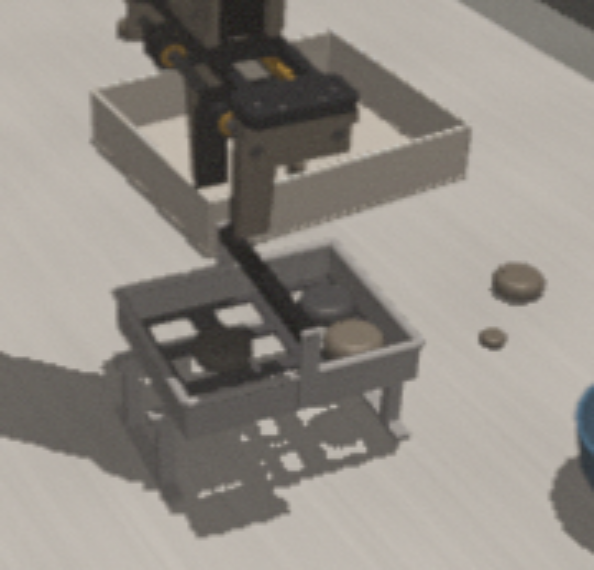

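{"name": "play_rows", "arguments": {
  "travel": [
    [-12,6,45],
    [-11,8,44],
    [-12,11,45],
    [-11,10,44],
    [-12,10,45],
    [-9,15,36],
    [-2,25,8],
    [0,26,0],
    [0,20,0],
    [0,0,0]
  ],
  "dr": [
    [0,0,0],
    [0,0,0],
    [0,0,0],
    [0,0,0],
    [0,0,0],
    [0,0,0],
    [0,0,0],
    [0,0,0],
    [0,0,0],
    [0,0,0]
  ],
  "claw": [80,80,80,80,80,80,80,80,80,80]
}}

```text
clock: 28.2
tool_pos: [0.6641, -0.2377, 0.0762]
tcp_rot: [-1.15, 1.304, -1.297]
wrist_force: [0.4, 1.1, -0.3]
width: 0.688
```

```bash
python3 - <<'E'
from plan import *
from look import *
p,_=snap('side','s14'); cv2.imwrite('pics/s14c.png',cv2.resize(p[220:390,310:490,::-1],None,fx=3.3,fy=3))
plan([([.668,-.2385,.011],-97,80,4)],step=50)
E
```

```text
t 28.25 pos [ 0.6653 -0.2381  0.0779] w 0.682 F [-0.4 -0.2  0.4]
[[-0.124 -0.002  0.992]
 [-0.992  0.    -0.124]
 [-0.    -1.    -0.002]]
q [-0.19  0.84  0.76  1.58 -0.65  1.   -0.92]
{"travel": [[0, 17, 1], [0, 16, 0], [0, 17, 1], [0, 17, 1]] , "dr": [[0, -0.0, 0], [0, -0.0, 0], [0, -0.1, 0], [0, 0.0, 0]] , "claw": [80, 80, 80, 80] }
end [ 0.6682 -0.2385  0.0109] -97.0
```

View pics/s14c.png

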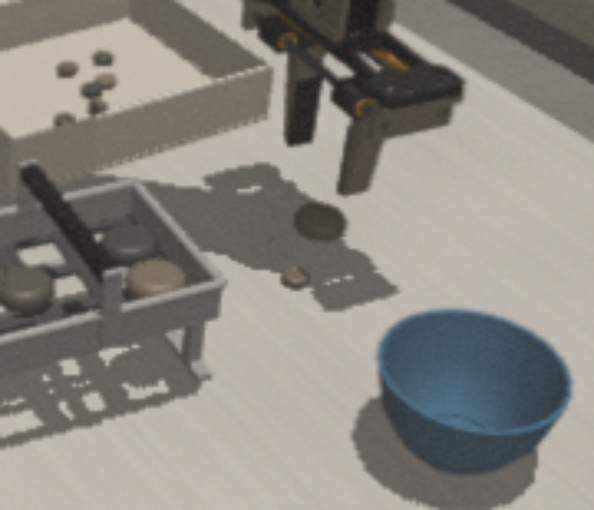

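{"name": "play_rows", "arguments": {
  "travel": [
    [0,20,1],
    [0,20,1],
    [0,17,1],
    [0,10,0],
    [0,0,0],
    [0,0,0],
    [0,0,0],
    [0,0,0],
    [0,0,0],
    [0,-15,0],
    [0,-30,0],
    [0,-45,0]
  ],
  "dr": [
    [0,0,0],
    [0,0,0],
    [0,0,0],
    [0,0,0],
    [0,0,0],
    [0,0,0],
    [0,0,0],
    [0,0,0],
    [0,0,0],
    [0,0,0],
    [0,0,0],
    [0,0,0]
  ],
  "claw": [80,80,80,80,80,255,255,255,255,255,255,255]
}}

```text
clock: 29.75
tool_pos: [0.6684, -0.2378, 0.102]
tcp_rot: [-1.15, 1.301, -1.298]
wrist_force: [0.2, -0.3, 0.1]
width: 0.428
```

```bash
python3 - <<'E'
from plan import *
from slot import *
plan([([.62,-.23,.17],-97,255,1),(slot(-.051,-.033,.175),-97,255,6),(slot(-.051,-.033,.118),-97,255,4)],step=45)
E
```

```text
t 29.75 pos [ 0.6684 -0.2378  0.102 ] w 0.428 F [ 0.2 -0.3  0.1]
[[-0.123 -0.002  0.992]
 [-0.992  0.001 -0.123]
 [-0.    -1.    -0.002]]
q [-0.2   0.81  0.78  1.56 -0.63  1.03 -0.93]
{"travel": [[-2, -68, -49], [17, -1, -41], [18, -1, -40], [17, -1, -41], [17, 0, -41], [17, -1, -41], [18, -1, -40], [0, 14, 0], [0, 14, 0], [0, 15, 0], [0, 14, 0]] , "dr": [[0, -0.1, 0], [0, 0.0, 0], [0, 0.0, 0], [0, 0.0, 0], [0, 0.0, 0], [0, 0.0, 0], [0, 0.0, 0], [0, 0.0, 0], [0, 0.0, 0], [0, 0.0, 0], [0, 0.0, 0]] , "claw": [255, 255, 255, 255, 255, 255, 255, 255, 255, 255, 255] }
end [ 0.3653 -0.3035  0.118 ] -97.0
```

{"name": "play_rows", "arguments": {
  "travel": [
    [0,-40,-15],
    [0,-30,-30],
    [15,-1,-42],
    [18,-1,-42],
    [18,-1,-42],
    [18,0,-42],
    [17,-1,-41],
    [14,-1,-29],
    [4,0,-10],
    [0,0,0]
  ],
  "dr": [
    [0,0,0],
    [0,0,0],
    [0,0,0],
    [0,0,0],
    [0,0,0],
    [0,0,0],
    [0,0,0],
    [0,0,0],
    [0,0,0],
    [0,0,0]
  ],
  "claw": [255,255,255,255,255,255,255,255,255,255]
}}

```text
clock: 31.0
tool_pos: [0.3662, -0.3054, 0.177]
tcp_rot: [-1.147, 1.299, -1.3]
wrist_force: [0.1, 0.4, -0.6]
width: 0.427
```

```bash
python3 - <<'E'
from plan import *
from slot import *
plan([(slot(-.051,-.033,.117),-97,255,4)],step=45)
E
```

```text
t 31.0 pos [ 0.3662 -0.3054  0.177 ] w 0.427 F [ 0.1  0.4 -0.6]
[[-0.123  0.001  0.992]
 [-0.992  0.    -0.123]
 [-0.    -1.     0.001]]
q [-0.21  0.34  1.01  2.11 -0.37  0.88 -0.68]
{"travel": [[-1, 15, 0], [0, 15, -1], [-1, 15, 0], [0, 15, -1]] , "dr": [[0, -0.0, 0], [0, -0.0, 0], [0, -0.1, 0], [0, 0.0, 0]] , "claw": [255, 255, 255, 255] }
end [ 0.3645 -0.3032  0.117 ] -97.0
```

{"name": "play_rows", "arguments": {
  "travel": [
    [-1,20,0],
    [0,20,-1],
    [-1,14,0],
    [0,6,-1],
    [0,0,0],
    [0,0,0],
    [0,0,0],
    [0,0,0],
    [0,-20,0],
    [0,-40,0],
    [0,-30,0]
  ],
  "dr": [
    [0,0,0],
    [0,0,0],
    [0,0,0],
    [0,0,0],
    [0,0,0],
    [0,0,0],
    [0,0,0],
    [0,0,0],
    [0,0,0],
    [0,0,0],
    [0,0,0]
  ],
  "claw": [255,255,255,255,255,110,110,110,110,110,110]
}}

```text
clock: 32.38
tool_pos: [0.364, -0.3036, 0.2079]
tcp_rot: [-1.148, 1.299, -1.3]
wrist_force: [0.4, -0.2, -0.0]
width: 0.569
```

```bash
python3 - <<'E'
from plan import *
from look import *
p,_=snap('side','s15'); cv2.imwrite('pics/s15c.png',cv2.resize(p[200:390,250:430,::-1],None,fx=3.3,fy=3))
pebs()
plan([([.6111,-.2792,.12],-97,110,None),([.6111,-.2792,.01],-97,120,5)],step=50)
E
```

```text
peb 196 [229. 177.] [0.6682 0.2264] [0.039 0.038] 0.02
peb 202 [201. 196.] [0.6171 0.2945] [0.038 0.04 ] 0.02
peb 76 [298. 197.] [0.6226 0.052 ] [0.031 0.038] 0.015
peb 41 [246. 196.] [0.6199 0.1823] [0.018 0.018] 0.012
peb 38 [327. 203.] [ 0.6092 -0.0195] [0.015 0.02 ] 0.025
peb 37 [431. 205.] [ 0.6119 -0.2801] [0.016 0.016] 0.012
peb 63 [326. 217.] [ 0.5738 -0.0204] [0.025 0.03 ] 0.017
t 32.48 pos [ 0.3655 -0.3044  0.2091] w 0.566 F [-0.5 -0.9 -1.3]
[[-0.122  0.006  0.992]
 [-0.992 -0.002 -0.122]
 [ 0.001 -1.     0.006]]
q [-0.27  0.28  1.06  2.08 -0.3   0.94 -0.74]
{"travel": [[-9, 15, 40], [-9, 15, 40], [-10, 15, 40], [-9, 14, 40], [-9, 15, 41], [-9, 15, 40], [0, 22, 0], [0, 22, 0], [0, 22, 0], [0, 22, 0], [0, 22, 0]] , "dr": [[0, -0.0, 0], [0, -0.0, 0], [0, -0.0, 0], [0, -0.0, 0], [0, -0.0, 0], [0, -0.0, 0], [0, -0.0, 0], [0, -0.0, 0], [0, -0.0, 0], [0, -0.0, 0], [0, -0.0, 0]] , "claw": [110, 110, 110, 110, 110, 110, 120, 120, 120, 120, 120] }
end [ 0.6115 -0.2794  0.0101] -97.0
```

View pics/s15c.png

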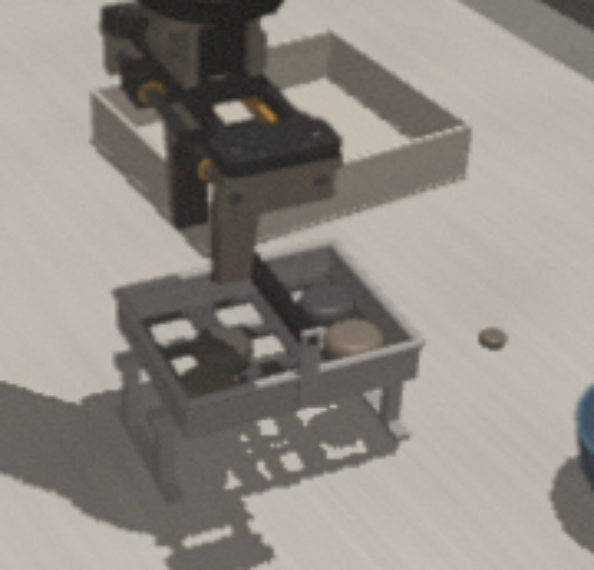

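{"name": "play_rows", "arguments": {
  "travel": [
    [-9,5,40],
    [-9,5,40],
    [-10,15,40],
    [-9,20,40],
    [-9,24,41],
    [-8,20,32],
    [-1,20,8],
    [0,20,0],
    [0,10,0],
    [0,0,0]
  ],
  "dr": [
    [0,0,0],
    [0,0,0],
    [0,0,0],
    [0,0,0],
    [0,0,0],
    [0,0,0],
    [0,0,0],
    [0,0,0],
    [0,0,0],
    [0,0,0]
  ],
  "claw": [110,110,110,110,120,130,130,130,130,130]
}}

```text
clock: 33.72
tool_pos: [0.6086, -0.2786, 0.0672]
tcp_rot: [-1.148, 1.301, -1.299]
wrist_force: [0.1, 0.8, -0.4]
width: 0.489
```

```bash
python3 - <<'E'
from plan import *
from look import *
p,_=snap('side','s16'); cv2.imwrite('pics/s16c.png',cv2.resize(p[220:390,310:490,::-1],None,fx=3.3,fy=3))
print(unproj('side',[400],[313],z=.008))
plan([([.6117,-.2797,.0095],-97,130,4)],step=50)
E
```

```text
[[ 0.60926807 -0.28571665  0.008     ]]
t 33.77 pos [ 0.6093 -0.2788  0.068 ] w 0.49 F [ 0.1 -1.   0.2]
[[-0.124  0.     0.992]
 [-0.992 -0.    -0.124]
 [ 0.    -1.     0.   ]]
q [-0.13  0.8   0.77  1.69 -0.67  0.93 -0.8 ]
{"travel": [[0, 15, 1], [0, 14, 0], [0, 15, 1], [1, 15, 0]] , "dr": [[0, -0.0, 0], [0, -0.1, 0], [0, 0.0, 0], [0, -0.0, 0]] , "claw": [130, 130, 130, 130] }
end [ 0.6112 -0.28    0.009 ] -97.0
```

View pics/s16c.png

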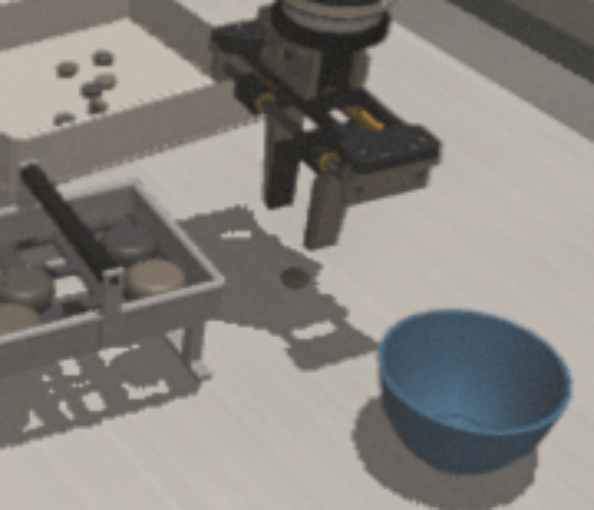

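{"name": "play_rows", "arguments": {
  "travel": [
    [0,20,1],
    [0,20,1],
    [0,13,0],
    [0,5,0],
    [0,0,0],
    [0,0,0],
    [0,0,0],
    [0,0,0],
    [0,0,0],
    [0,-15,0],
    [0,-30,0],
    [0,-45,0]
  ],
  "dr": [
    [0,0,0],
    [0,0,0],
    [0,0,0],
    [0,0,0],
    [0,0,0],
    [0,0,0],
    [0,0,0],
    [0,0,0],
    [0,0,0],
    [0,0,0],
    [0,0,0],
    [0,0,0]
  ],
  "claw": [130,130,130,130,255,255,255,255,255,255,255,255],
  "grip_force": 20
}}

```text
clock: 35.28
tool_pos: [0.6112, -0.2781, 0.1004]
tcp_rot: [-1.149, 1.301, -1.298]
wrist_force: [0.6, 0.4, 0.1]
width: 0.206
```

```bash
python3 - <<'E'
from plan import *
from look import *
p,d=snap('top','t17'); X=cloud('top',d)
Y=box(X,[(.45,.8),(-.13,.16),(.05,.066)]); print(' tub',cv2.minAreaRect((Y[:,:2]*1000).astype(np.float32)),len(Y))
plan([([.611,-.2,.14],-97,255,3),([.62,-.02,.11],-97,255,5),([.62,-.02,.075],-97,255,2)],step=50)
E
```

```text
tub ((610.60888671875, 15.700431823730469), (251.4713897705078, 208.47386169433594), 0.5105264782905579) 614
t 35.33 pos [ 0.6145 -0.2807  0.1075] w 0.207 F [ 1.8 -2.4  4. ]
[[-0.123  0.008  0.992]
 [-0.992 -0.003 -0.123]
 [ 0.002 -1.     0.008]]
q [-0.15  0.76  0.8   1.67 -0.63  0.99 -0.82]
{"travel": [[-27, -11, -4], [-26, -11, -5], [-27, -11, -4], [-36, 6, -3], [-36, 6, -2], [-36, 6, -3], [-36, 6, -3], [-35, 6, -2], [0, 18, 0], [0, 17, 0]] , "dr": [[0, -0.0, 0], [0, -0.1, 0], [0, 0.0, 0], [0, 0.0, 0], [0, 0.0, 0], [0, 0.0, 0], [0, 0.0, 0], [0, 0.0, 0], [0, 0.0, 0], [0, 0.0, 0]] , "claw": [255, 255, 255, 255, 255, 255, 255, 255, 255, 255] }
end [ 0.6203 -0.0204  0.0755] -97.0
```

{"name": "play_rows", "arguments": {
  "travel": [
    [-20,-11,0],
    [-28,-11,0],
    [-30,-8,2],
    [-36,3,4],
    [-36,3,4],
    [-36,3,4],
    [-34,3,2],
    [-15,20,0],
    [-5,25,0],
    [0,20,0],
    [0,0,0],
    [0,0,0]
  ],
  "dr": [
    [0,0,0],
    [0,0,0],
    [0,0,0],
    [0,0,0],
    [0,0,0],
    [0,0,0],
    [0,0,0],
    [0,0,0],
    [0,0,0],
    [0,0,0],
    [0,0,0],
    [0,0,0]
  ],
  "claw": [255,255,255,255,255,255,255,255,255,255,255,150]
}}

```text
clock: 36.83
tool_pos: [0.6574, -0.044, 0.0528]
tcp_rot: [-1.148, 1.3, -1.302]
wrist_force: [-0.7, 0.1, -0.6]
width: 0.294
```

{"name": "play_rows", "arguments": {
  "travel": [
    [0,0,0],
    [0,0,0],
    [0,-20,0],
    [0,-40,0],
    [0,-30,0],
    [0,0,0]
  ],
  "dr": [
    [0,0,0],
    [0,0,0],
    [0,0,0],
    [0,0,0],
    [0,0,0],
    [0,0,0]
  ],
  "claw": [150,150,150,150,150,130]
}}

```text
clock: 37.58
tool_pos: [0.6592, -0.0426, 0.1466]
tcp_rot: [-1.143, 1.295, -1.302]
wrist_force: [-1.3, 0.4, -0.1]
width: 0.482
```

```bash
python3 - <<'E'
from plan import *
from look import *
p,_=snap('side','s18'); cv2.imwrite('pics/s18c.png',cv2.resize(p[180:300,270:400,::-1],None,fx=5,fy=5))
pebs()
plan([([.62,.1,.16],-97,130,None),([.62,.182,.07],-97,130,4)],step=50)
E
```

```text
peb 23 [276. 154.] [0.7235 0.1088] [0.017 0.015] 0.027
peb 198 [229. 177.] [0.6692 0.2268] [0.039 0.038] 0.02
peb 72 [339. 185.] [ 0.6553 -0.0511] [0.033 0.035] 0.015
peb 199 [201. 196.] [0.6173 0.2943] [0.037 0.039] 0.02
peb 48 [327. 203.] [ 0.6104 -0.0185] [0.023 0.023] 0.025
peb 30 [341. 210.] [ 0.5903 -0.0535] [0.02  0.028] 0.009
peb 61 [326. 217.] [ 0.571  -0.0182] [0.025 0.03 ] 0.016
t 37.67 pos [ 0.6572 -0.0418  0.1432] w 0.495 F [-0.1 -0.3 -1.1]
[[-0.122  0.001  0.992]
 [-0.992  0.001 -0.122]
 [-0.001 -1.     0.001]]
q [-0.56  0.7   0.85  1.69 -0.6   1.03 -1.2 ]
{"travel": [[-45, -6, -18], [-46, -5, -18], [-45, -6, -18], [-20, 23, -3], [-21, 22, -2], [-20, 23, -3], [-21, 22, -2]] , "dr": [[0, -0.0, 0], [0, -0.0, 0], [0, -0.0, 0], [0, -0.0, 0], [0, -0.0, 0], [0, -0.0, 0], [0, -0.0, 0]] , "claw": [130, 130, 130, 130, 130, 130, 130] }
end [0.6204 0.1823 0.0702] -97.0
```

View pics/s18c.png

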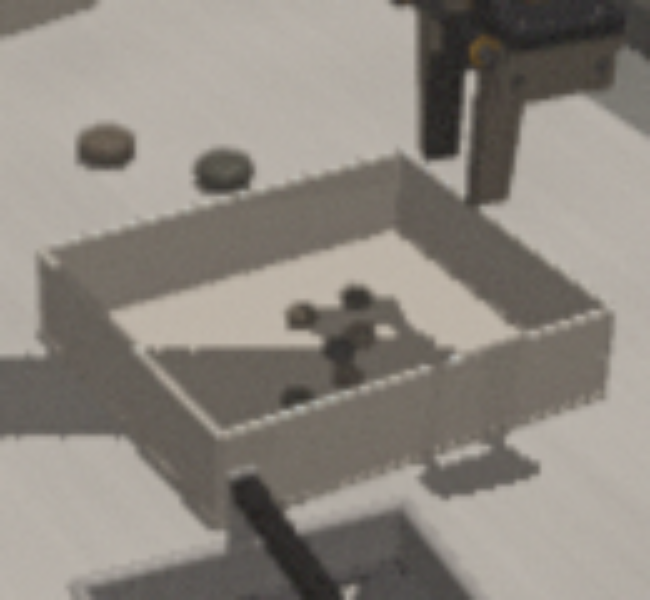

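{"name": "play_rows", "arguments": {
  "travel": [
    [-40,-6,-16],
    [-46,-5,-18],
    [-45,-6,-18],
    [-25,10,-4],
    [-21,25,-2],
    [-20,23,-3],
    [-21,22,-2],
    [0,0,0]
  ],
  "dr": [
    [0,0,0],
    [0,0,0],
    [0,0,0],
    [0,0,0],
    [0,0,0],
    [0,0,0],
    [0,0,0],
    [0,0,0]
  ],
  "claw": [130,130,130,130,130,130,130,130]
}}

```text
clock: 38.67
tool_pos: [0.6199, 0.1833, 0.0764]
tcp_rot: [-1.154, 1.3, -1.297]
wrist_force: [-0.4, 0.0, 0.6]
width: 0.489
```

```bash
python3 - <<'E'
from plan import *
from look import *
p,_=snap('side','s19'); cv2.imwrite('pics/s19c.png',cv2.resize(p[130:300,240:400,::-1],None,fx=4,fy=3.4))
p,_=snap('top','t19'); cv2.imwrite('pics/t19c.png',cv2.resize(p[130:270,180:380,::-1],None,fx=3.5,fy=3.5))
plan([([.62,.182,.010],-97,130,4)],step=50)
E
```

```text
t 38.77 pos [0.6218 0.1806 0.0794] w 0.488 F [ 0.  -0.5 -0.4]
[[-0.124  0.     0.992]
 [-0.992 -0.001 -0.124]
 [ 0.001 -1.     0.   ]]
q [-0.88  0.76  0.8   1.75 -0.66  0.93 -1.5 ]
{"travel": [[0, 17, 0], [-1, 18, -1], [0, 17, 0], [0, 17, -1]] , "dr": [[0, -0.0, 0], [0, -0.0, 0], [0, -0.1, 0], [0, 0.0, 0]] , "claw": [130, 130, 130, 130] }
end [0.6199 0.1819 0.0104] -97.0
```

View pics/s19c.png

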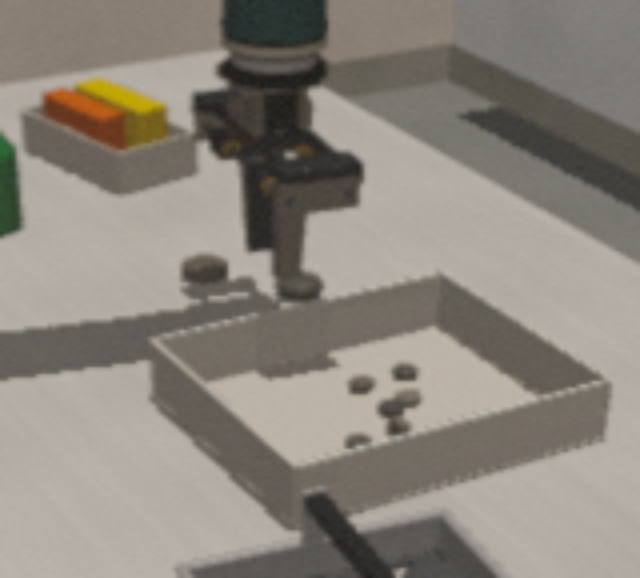

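View pics/t19c.png

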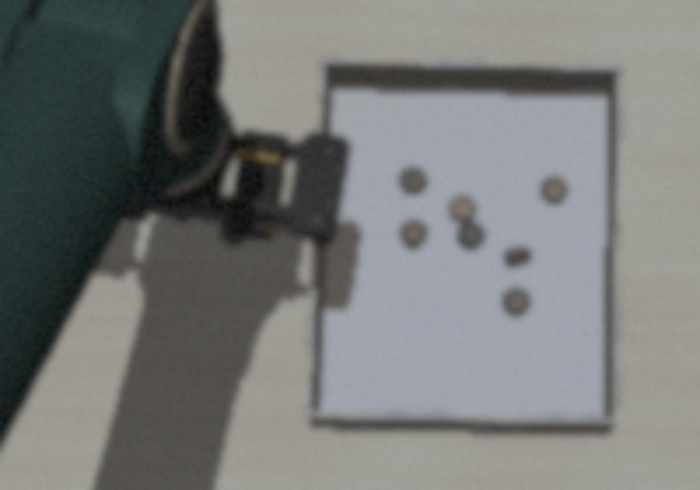

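{"name": "play_rows", "arguments": {
  "travel": [
    [-1,22,-1],
    [0,22,-1],
    [0,18,0],
    [0,7,0],
    [0,0,0],
    [0,0,0],
    [0,0,0],
    [0,0,0],
    [0,0,0],
    [0,-15,0],
    [0,-35,0],
    [0,-50,0]
  ],
  "dr": [
    [0,0,0],
    [0,0,0],
    [0,0,0],
    [0,0,0],
    [0,0,0],
    [0,0,0],
    [0,0,0],
    [0,0,0],
    [0,0,0],
    [0,0,0],
    [0,0,0],
    [0,0,0]
  ],
  "claw": [130,130,130,130,255,255,255,255,255,255,255,255]
}}

```text
clock: 40.28
tool_pos: [0.6187, 0.1829, 0.1113]
tcp_rot: [-1.151, 1.3, -1.299]
wrist_force: [0.8, 0.3, 0.1]
width: 0.203
```

```bash
python3 - <<'E'
from plan import *
plan([([.57,.06,.14],-97,255,4),([.57,.06,.053],-97,255,4)],step=50)
E
```

```text
t 40.27 pos [0.6187 0.1829 0.1113] w 0.203 F [0.8 0.3 0.1]
[[-0.123 -0.002  0.992]
 [-0.992 -0.001 -0.123]
 [ 0.001 -1.    -0.002]]
q [-0.91  0.72  0.83  1.74 -0.63  0.97 -1.53]
{"travel": [[32, -7, -8], [32, -7, -9], [32, -7, -8], [32, -8, -8], [0, 22, 0], [0, 22, 0], [0, 22, 0], [0, 21, 0]] , "dr": [[0, -0.0, 0], [0, -0.0, 0], [0, -0.0, 0], [0, -0.1, 0], [0, 0.0, 0], [0, 0.0, 0], [0, 0.0, 0], [0, 0.0, 0]] , "claw": [255, 255, 255, 255, 255, 255, 255, 255] }
end [0.5702 0.0599 0.0533] -97.0
```

{"name": "play_rows", "arguments": {
  "travel": [
    [32,-7,-8],
    [32,-7,-9],
    [32,-7,-8],
    [32,-8,-8],
    [0,22,0],
    [0,22,0],
    [0,22,0],
    [0,18,0],
    [0,0,0],
    [0,0,0],
    [0,0,0],
    [0,0,0]
  ],
  "dr": [
    [0,0,0],
    [0,0,0],
    [0,0,0],
    [0,0,0],
    [0,0,0],
    [0,0,0],
    [0,0,0],
    [0,0,0],
    [0,0,0],
    [0,0,0],
    [0,0,0],
    [0,0,0]
  ],
  "claw": [255,255,255,255,255,255,255,255,255,150,150,150]
}}

```text
clock: 41.78
tool_pos: [0.5715, 0.0603, 0.0562]
tcp_rot: [-1.147, 1.299, -1.299]
wrist_force: [-0.5, 0.7, 0.6]
width: 0.41
```

{"name": "play_rows", "arguments": {
  "travel": [
    [0,-20,0],
    [0,-40,0],
    [0,-30,0],
    [0,0,0]
  ],
  "dr": [
    [0,0,0],
    [0,0,0],
    [0,0,0],
    [0,0,0]
  ],
  "claw": [120,80,80,80]
}}

```text
clock: 42.28
tool_pos: [0.573, 0.0602, 0.1489]
tcp_rot: [-1.143, 1.296, -1.3]
wrist_force: [-0.8, 0.3, -0.7]
width: 0.689
```

```bash
python3 - <<'E'
from plan import *
from look import *
p,_=snap('side','s20'); cv2.imwrite('pics/s20c.png',cv2.resize(p[130:300,240:400,::-1],None,fx=4,fy=3.4))
p,d=snap('top','t20'); pebs(cloud('top',d))
plan([([.669,.2268,.14],-97,80,None),([.669,.2268,.075],-97,80,3)],step=50)
E
```

```text
peb 158 [228. 176.] [0.6688 0.2299] [0.039 0.032] 0.021
peb 56 [337. 184.] [ 0.6599 -0.0432] [0.023 0.025] 0.016
peb 203 [202. 196.] [0.6166 0.2935] [0.037 0.039] 0.02
peb 61 [295. 217.] [0.5703 0.0593] [0.028 0.02 ] 0.017
peb 31 [291. 233.] [0.5309 0.0652] [0.02  0.025] 0.008
t 42.38 pos [0.571  0.0605 0.1461] w 0.687 F [0.  0.3 0.3]
[[-0.122  0.001  0.992]
 [-0.992  0.001 -0.122]
 [-0.001 -1.     0.   ]]
q [-0.83  0.57  0.9   1.9  -0.55  0.94 -1.36]
{"travel": [[-44, 2, 19], [-45, 1, 19], [-44, 2, 20], [-44, 1, 19], [0, 22, 0], [0, 21, 0], [0, 22, 0]] , "dr": [[0, -0.0, 0], [0, -0.0, 0], [0, -0.0, 0], [0, -0.0, 0], [0, -0.0, 0], [0, -0.0, 0], [0, -0.0, 0]] , "claw": [80, 80, 80, 80, 80, 80, 80] }
end [0.6691 0.2267 0.0751] -97.0
```

View pics/s20c.png

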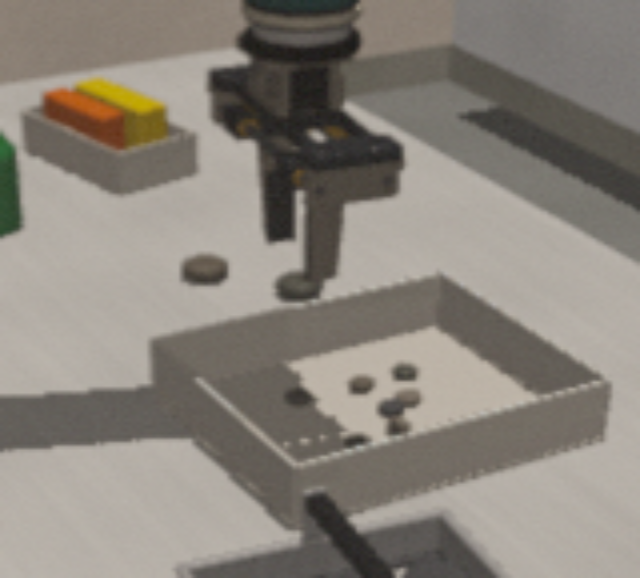

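{"name": "play_rows", "arguments": {
  "travel": [
    [-44,2,19],
    [-45,1,19],
    [-44,2,20],
    [-44,5,19],
    [0,22,0],
    [0,21,0],
    [0,17,0],
    [0,0,0]
  ],
  "dr": [
    [0,0,0],
    [0,0,0],
    [0,0,0],
    [0,0,0],
    [0,0,0],
    [0,0,0],
    [0,0,0],
    [0,0,0]
  ],
  "claw": [80,80,80,80,80,80,80,80]
}}

```text
clock: 43.38
tool_pos: [0.668, 0.2248, 0.0738]
tcp_rot: [-1.151, 1.302, -1.3]
wrist_force: [0.4, -0.0, 0.5]
width: 0.683
```

```bash
python3 - <<'E'
from plan import *
p,d=snap('side','s21'); cv2.imwrite('pics/s21c.png',cv2.resize(p[130:260,240:400,::-1],None,fx=4,fy=4))
X=cloud('side',d)
Y=X[(X[...,2]>.012)&(X[...,2]<.025)&(X[...,0]>.58)&(X[...,0]<.71)&(X[...,1]>.19)&(X[...,1]<.33)]
for c0 in ([.669,.227],[.616,.294]):
    Z=Y[np.linalg.norm(Y[:,:2]-c0,axis=1)<.03]; print(len(Z),(Z.max(0)+Z.min(0))/2)
plan([([.669,.2268,.011],-97,80,4)],step=50)
E
```

```text
63 [0.66748823 0.22679844 0.01662637]
59 [0.61417861 0.29567068 0.01714834]
t 43.42 pos [0.6689 0.2252 0.0751] w 0.684 F [0.4 0.  0.6]
[[-0.124 -0.001  0.992]
 [-0.992 -0.001 -0.124]
 [ 0.001 -1.    -0.001]]
q [-0.87  0.85  0.79  1.59 -0.68  1.   -1.57]
{"travel": [[0, 16, 0], [-1, 16, 0], [0, 16, 0], [-1, 16, 0]] , "dr": [[0, -0.0, 0], [0, -0.1, 0], [0, 0.0, 0], [0, -0.0, 0]] , "claw": [80, 80, 80, 80] }
end [0.6692 0.2272 0.0111] -97.0
```

View pics/s21c.png

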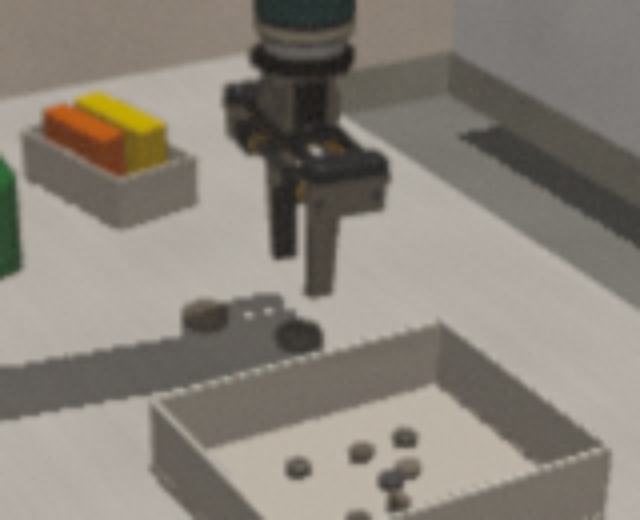

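{"name": "play_rows", "arguments": {
  "travel": [
    [-1,20,0],
    [-1,20,0],
    [0,16,0],
    [0,8,0],
    [0,0,0],
    [0,0,0],
    [0,0,0],
    [0,0,0],
    [0,0,0],
    [0,-15,0],
    [0,-40,0],
    [0,-50,0]
  ],
  "dr": [
    [0,0,0],
    [0,0,0],
    [0,0,0],
    [0,0,0],
    [0,0,0],
    [0,0,0],
    [0,0,0],
    [0,0,0],
    [0,0,0],
    [0,0,0],
    [0,0,0],
    [0,0,0]
  ],
  "claw": [80,80,80,80,255,255,255,255,255,255,255,255],
  "grip_force": 25
}}

```text
clock: 44.92
tool_pos: [0.6687, 0.2282, 0.1174]
tcp_rot: [-1.151, 1.3, -1.299]
wrist_force: [0.4, 0.7, -0.3]
width: 0.424
```

```bash
python3 - <<'E'
from plan import *
from slot import *
p,d=snap('top','t22'); cv2.imwrite('pics/t22c.png',cv2.resize(p[220:340,380:500,::-1],None,fx=5,fy=5,interpolation=cv2.INTER_CUBIC))
plan([([.6,.1,.19],-97,255,None),([.5,-.1,.19],-97,255,None),(slot(-.051,.036,.19),-97,255,None),(slot(-.051,.036,.117),-97,255,4)],step=48)
E
```

```text
t 44.98 pos [0.673  0.2285 0.1257] w 0.43 F [ 3.2 -0.6  3.5]
[[-0.123  0.009  0.992]
 [-0.992  0.003 -0.123]
 [-0.004 -1.     0.009]]
q [-0.89  0.8   0.82  1.56 -0.64  1.07 -1.6 ]
{"travel": [[34, -16, -14], [34, -16, -14], [34, -16, -15], [35, -16, -14], [42, 0, -15], [42, 0, -15], [42, 0, -15], [42, 0, -15], [42, 0, -15], [37, 0, -27], [38, 0, -28], [37, 0, -27]] , "dr": [[0, -0.0, 0], [0, -0.0, 0], [0, -0.0, 0], [0, -0.1, 0], [0, 0.0, 0], [0, 0.0, 0], [0, 0.0, 0], [0, 0.0, 0], [0, 0.0, 0], [0, 0.0, 0], [0, 0.0, 0], [0, 0.0, 0]] , "claw": [255, 255, 255, 255, 255, 255, 255, 255, 255, 255, 255, 255] }
{"travel": [[37, 0, -27], [0, 18, 0], [0, 18, 0], [0, 19, 0], [0, 18, 0]] , "dr": [[0, 0.0, 0], [0, 0.0, 0], [0, 0.0, 0], [0, 0.0, 0], [0, 0.0, 0]] , "claw": [255, 255, 255, 255, 255] }
end [ 0.3735 -0.2345  0.1167] -97.0
```

View pics/t22c.png

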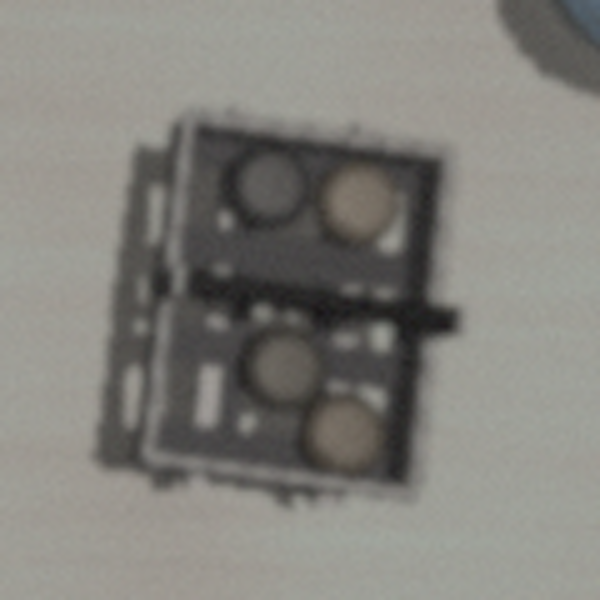

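{"name": "play_rows", "arguments": {
  "travel": [
    [25,-20,-10],
    [34,-20,-14],
    [36,-16,-15],
    [40,-8,-16],
    [42,0,-15],
    [42,0,-15],
    [42,0,-15],
    [42,0,-15],
    [40,0,-20],
    [37,0,-27],
    [38,0,-28],
    [34,0,-26]
  ],
  "dr": [
    [0,0,0],
    [0,0,0],
    [0,0,0],
    [0,0,0],
    [0,0,0],
    [0,0,0],
    [0,0,0],
    [0,0,0],
    [0,0,0],
    [0,0,0],
    [0,0,0],
    [0,0,0]
  ],
  "claw": [255,255,255,255,255,255,255,255,255,255,255,255]
}}

```text
clock: 46.48
tool_pos: [0.3984, -0.1949, 0.181]
tcp_rot: [-1.147, 1.3, -1.3]
wrist_force: [-0.2, -0.9, -0.4]
width: 0.427
```

{"name": "play_rows", "arguments": {
  "travel": [
    [10,0,-15],
    [0,0,0]
  ],
  "dr": [
    [0,0,0],
    [0,0,0]
  ],
  "claw": [255,255]
}}

```text
clock: 46.72
tool_pos: [0.3833, -0.2016, 0.1808]
tcp_rot: [-1.146, 1.3, -1.299]
wrist_force: [-0.4, 1.0, -0.3]
width: 0.424
```

```bash
python3 - <<'E'
from plan import *
from slot import *
plan([(slot(-.051,.036,.175),-97,255,3),(slot(-.051,.036,.117),-97,255,4)],step=48)
E
```

```text
t 46.73 pos [ 0.3833 -0.2016  0.1808] w 0.424 F [-0.4  1.  -0.3]
[[-0.124  0.001  0.992]
 [-0.992  0.002 -0.124]
 [-0.002 -1.     0.001]]
q [-0.56  0.24  1.12  2.2  -0.3   0.86 -0.95]
{"travel": [[11, 2, -2], [12, 2, -2], [11, 2, -2], [0, 14, 0], [0, 15, 0], [0, 14, 0], [0, 15, 0]] , "dr": [[0, -0.0, 0], [0, -0.1, 0], [0, -0.0, 0], [0, -0.0, 0], [0, -0.0, 0], [0, -0.0, 0], [0, -0.0, 0]] , "claw": [255, 255, 255, 255, 255, 255, 255] }
end [ 0.3731 -0.2346  0.1168] -97.0
```

{"name": "play_rows", "arguments": {
  "travel": [
    [11,2,-2],
    [12,2,-2],
    [11,2,-2],
    [0,14,0],
    [0,18,0],
    [0,16,0],
    [0,8,0],
    [0,0,0],
    [0,0,0],
    [0,0,0],
    [0,0,0],
    [0,0,0]
  ],
  "dr": [
    [0,0,0],
    [0,0,0],
    [0,0,0],
    [0,0,0],
    [0,0,0],
    [0,0,0],
    [0,0,0],
    [0,0,0],
    [0,0,0],
    [0,0,0],
    [0,0,0],
    [0,0,0]
  ],
  "claw": [255,255,255,255,255,255,255,255,110,110,110,110]
}}

```text
clock: 48.22
tool_pos: [0.3736, -0.2348, 0.1188]
tcp_rot: [-1.148, 1.299, -1.299]
wrist_force: [-0.4, 0.6, 0.3]
width: 0.57
```

{"name": "play_rows", "arguments": {
  "travel": [
    [0,-20,0],
    [0,-35,0],
    [0,-30,0]
  ],
  "dr": [
    [0,0,0],
    [0,0,0],
    [0,0,0]
  ],
  "claw": [110,80,80]
}}

```text
clock: 48.6
tool_pos: [0.3733, -0.2351, 0.2046]
tcp_rot: [-1.149, 1.3, -1.3]
wrist_force: [1.0, -0.5, -0.5]
width: 0.681
```

```bash
python3 - <<'E'
from plan import *
from look import *
p,_=snap('side','s23'); cv2.imwrite('pics/s23c.png',cv2.resize(p[200:390,250:430,::-1],None,fx=3.3,fy=3))
pebs()
plan([([.5,-.05,.2],-97,80,None),([.616,.294,.14],-97,80,None),([.616,.294,.075],-97,80,3)],step=52)
E
```

```text
peb 61 [297. 181.] [0.6644 0.0576] [0.028 0.026] 0.017
peb 56 [337. 185.] [ 0.6531 -0.0447] [0.025 0.023] 0.018
peb 202 [201. 196.] [0.6164 0.2942] [0.038 0.039] 0.021
peb 61 [297. 197.] [0.6196 0.0609] [0.026 0.031] 0.015
peb 42 [327. 203.] [ 0.6103 -0.0171] [0.017 0.025] 0.025
peb 58 [294. 217.] [0.5716 0.0603] [0.025 0.022] 0.016
peb 63 [327. 217.] [ 0.5702 -0.0257] [0.027 0.035] 0.016
t 48.7 pos [ 0.3751 -0.2357  0.2057] w 0.684 F [-0.2 -0.2 -0. ]
[[-0.122  0.005  0.992]
 [-0.992 -0.    -0.122]
 [-0.    -1.     0.005]]
q [-0.53  0.21  1.17  2.16 -0.25  0.91 -0.91]
{"travel": [[-40, 1, 20], [-40, 1, 20], [-40, 1, 21], [-40, 2, 20], [-40, 1, 20], [-44, 7, 9], [-45, 8, 9], [-44, 7, 9], [-45, 8, 10], [-44, 7, 9], [-44, 8, 9], [-45, 7, 9]] , "dr": [[0, -0.0, 0], [0, -0.0, 0], [0, -0.0, 0], [0, -0.0, 0], [0, -0.0, 0], [0, -0.0, 0], [0, -0.0, 0], [0, -0.0, 0], [0, -0.0, 0], [0, -0.0, 0], [0, -0.0, 0], [0, -0.0, 0]] , "claw": [80, 80, 80, 80, 80, 80, 80, 80, 80, 80, 80, 80] }
{"travel": [[-44, 8, 9], [0, 22, 0], [0, 21, 0], [0, 22, 0]] , "dr": [[0, -0.0, 0], [0, -0.0, 0], [0, -0.0, 0], [0, -0.0, 0]] , "claw": [80, 80, 80, 80] }
end [0.6157 0.2939 0.0747] -97.0
```

View pics/s23c.png

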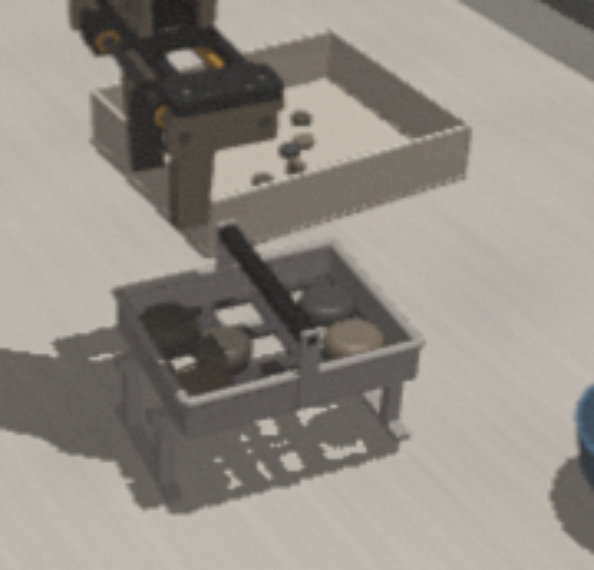

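Third board pebble is in. Now the last.

{"name": "play_rows", "arguments": {
  "travel": [
    [-40,1,20],
    [-40,1,20],
    [-40,1,21],
    [-40,2,20],
    [-40,1,20],
    [-44,7,9],
    [-45,8,9],
    [-44,7,9],
    [-45,8,10],
    [-44,7,9],
    [-44,8,9],
    [-45,7,9]
  ],
  "dr": [
    [0,0,0],
    [0,0,0],
    [0,0,0],
    [0,0,0],
    [0,0,0],
    [0,0,0],
    [0,0,0],
    [0,0,0],
    [0,0,0],
    [0,0,0],
    [0,0,0],
    [0,0,0]
  ],
  "claw": [80,80,80,80,80,80,80,80,80,80,80,80]
}}

```text
clock: 50.2
tool_pos: [0.5996, 0.2532, 0.1436]
tcp_rot: [-1.15, 1.3, -1.299]
wrist_force: [0.7, -0.7, 0.9]
width: 0.684
```

{"name": "play_rows", "arguments": {
  "travel": [
    [-38,8,8],
    [0,22,0],
    [0,21,0],
    [0,15,0],
    [0,0,0]
  ],
  "dr": [
    [0,0,0],
    [0,0,0],
    [0,0,0],
    [0,0,0],
    [0,0,0]
  ],
  "claw": [80,80,80,80,80]
}}

```text
clock: 50.82
tool_pos: [0.6117, 0.2872, 0.0781]
tcp_rot: [-1.15, 1.301, -1.301]
wrist_force: [-1.1, -0.0, -0.5]
width: 0.684
```

```bash
python3 - <<'E'
from plan import *
from look import *
sieve()
p=cv2.imread('pics/lktop.png'); cv2.imwrite('pics/t24c.png',cv2.resize(p[220:340,380:500],None,fx=5,fy=5,interpolation=cv2.INTER_CUBIC))
p=cv2.imread('pics/lkside.png'); cv2.imwrite('pics/s24c.png',cv2.resize(p[130:260,240:400],None,fx=4,fy=4))
plan([([.616,.294,.011],-97,80,4)],step=52)
E
```

```text
top rim 1190 ((421.6898193359375, -276.01910400390625), (129.49209594726562, 162.70021057128906), 83.20661926269531) 0.10260947086613431
top handle (array([ 0.4213, -0.2762]), np.float64(83.3), np.float64(0.129))
side rim 1279 ((418.7371520996094, -275.8229064941406), (134.6416778564453, 162.805908203125), 83.5938720703125) 0.10194234568007925
side handle (array([ 0.417 , -0.2758]), np.float64(83.6), np.float64(0.131))
t 50.92 pos [0.6129 0.2881 0.0801] w 0.688 F [-0.1 -0.2 -0.1]
[[-0.124  0.001  0.992]
 [-0.992  0.    -0.124]
 [-0.    -1.     0.001]]
q [-1.01  0.8   0.8   1.67 -0.67  0.97 -1.67]
{"travel": [[-2, 17, 1], [-1, 18, 0], [-2, 17, 1], [-1, 17, 0]] , "dr": [[0, -0.0, 0], [0, -0.1, 0], [0, 0.0, 0], [0, -0.0, 0]] , "claw": [80, 80, 80, 80] }
end [0.6156 0.2938 0.0111] -97.0
```

View pics/t24c.png

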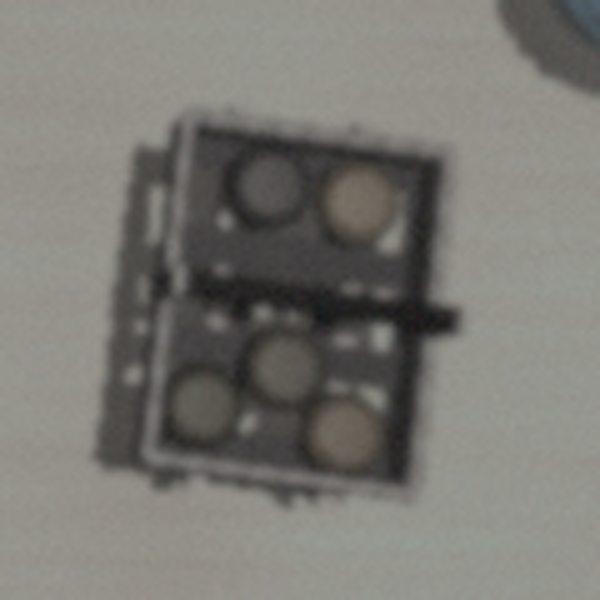

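View pics/s24c.png

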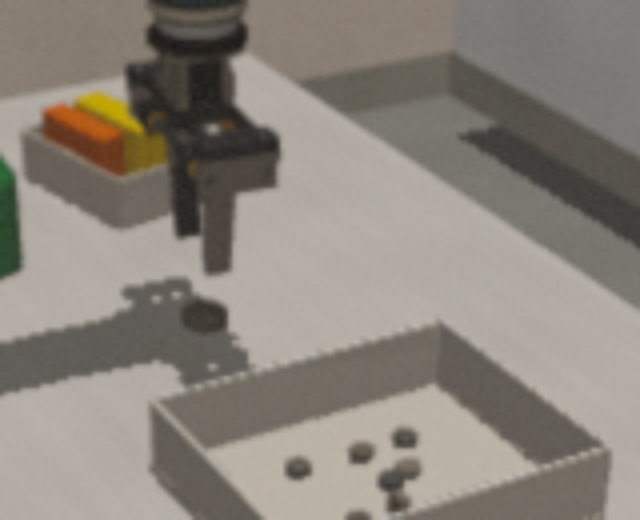

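{"name": "play_rows", "arguments": {
  "travel": [
    [-2,20,1],
    [-2,22,1],
    [-2,18,1],
    [0,8,0],
    [0,0,0],
    [0,0,0],
    [0,0,0],
    [0,0,0],
    [0,0,0],
    [0,-15,0],
    [0,-40,0],
    [0,-50,0]
  ],
  "dr": [
    [0,0,0],
    [0,0,0],
    [0,0,0],
    [0,0,0],
    [0,0,0],
    [0,0,0],
    [0,0,0],
    [0,0,0],
    [0,0,0],
    [0,0,0],
    [0,0,0],
    [0,0,0]
  ],
  "claw": [80,80,80,80,255,255,255,255,255,255,255,255],
  "grip_force": 25
}}

```text
clock: 52.42
tool_pos: [0.6154, 0.2941, 0.1175]
tcp_rot: [-1.151, 1.3, -1.299]
wrist_force: [1.1, 0.4, -0.1]
width: 0.43
```

```bash
python3 - <<'E'
from plan import *
from slot import *
c=np.array([.4205,-.276]); a=np.radians(-6.8); Ri=np.array([[np.cos(a),np.sin(a)],[-np.sin(a),np.cos(a)]])
p,d=optics.camera('top'); X=cloud('top',d)
# large pebble tops in sieve
m=((X[...,2]>.086)&(X[...,2]<.0985)).astype(np.uint8)
S=(X[...,:2]-c)@Ri.T
m&=((abs(S[...,0])<.074)&(abs(S[...,1])<.058)).astype(np.uint8)
k,lab,s,_=cv2.connectedComponentsWithStats(m)
for i in range(1,k):
    if s[i,4]>30: Y=S[lab==i]; print(s[i,4],((Y.max(0)+Y.min(0))*500).round(1),np.ptp(Y,axis=0).round(3),'z',np.median(X[lab==i][:,2]).round(3))
for u,v in ((268,188),(357,203),(283,367),(201,405),(343,432),(365,348)):
    print(((unproj('top',[380+u/5],[220+v/5],z=.092)[:,:2]-c)@Ri.T*1000).round(1))
plan([([.5,-.05,.2],-97,255,None)],step=50)
E
```

```text
203 [53.2 16.1] [0.035 0.038] z 0.091
220 [ 51.8 -25.4] [0.038 0.037] z 0.092
453 [-41.  -16.7] [0.063 0.071] z 0.091
226 [-50.7  34.7] [0.039 0.037] z 0.091
[[50.7 15.9]]
[[ 49.8 -25.8]]
[[-29.3  -0.6]]
[[-51.6  34.5]]
[[-54.5 -31.3]]
[[-15.4 -37. ]]
t 52.48 pos [0.6197 0.2949 0.1254] w 0.424 F [3.2 0.6 3.4]
[[-0.123  0.008  0.992]
 [-0.992  0.004 -0.123]
 [-0.005 -1.     0.008]]
q [-1.04  0.76  0.83  1.63 -0.64  1.03 -1.7 ]
{"travel": [[45, -9, -10], [44, -10, -9], [45, -9, -10], [45, -9, -9], [44, -10, -10], [45, -9, -9], [44, -9, -10], [45, -10, -9]] , "dr": [[0, -0.0, 0], [0, -0.0, 0], [0, -0.0, 0], [0, -0.0, 0], [0, -0.0, 0], [0, -0.1, 0], [0, 0.0, 0], [0, 0.0, 0]] , "claw": [255, 255, 255, 255, 255, 255, 255, 255] }
end [ 0.5005 -0.0501  0.2004] -97.0
```

{"name": "play_rows", "arguments": {
  "travel": [
    [30,-12,-8],
    [44,-12,-9],
    [45,-9,-10],
    [45,-9,-9],
    [44,-8,-10],
    [45,-9,-9],
    [44,-9,-10],
    [45,-8,-9],
    [15,0,-3],
    [0,0,0]
  ],
  "dr": [
    [0,0,0],
    [0,0,0],
    [0,0,0],
    [0,0,0],
    [0,0,0],
    [0,0,0],
    [0,0,0],
    [0,0,0],
    [0,0,0],
    [0,0,0]
  ],
  "claw": [255,255,255,255,255,255,255,255,255,255]
}}

```text
clock: 53.72
tool_pos: [0.4959, -0.0506, 0.1928]
tcp_rot: [-1.147, 1.301, -1.3]
wrist_force: [1.2, 0.9, -0.8]
width: 0.428
```

```bash
python3 - <<'E'
from plan import *
from slot import *
plan([(slot(.021,-.004,.19),-97,255,None),(slot(.021,-.004,.106),-97,255,5)],step=50)
E
```

```text
t 53.73 pos [ 0.4959 -0.0506  0.1928] w 0.428 F [ 1.2  0.9 -0.8]
[[-0.124  0.001  0.992]
 [-0.992  0.001 -0.124]
 [-0.001 -1.     0.   ]]
q [-0.81  0.37  1.04  2.04 -0.4   0.94 -1.25]
{"travel": [[47, 1, -5], [48, 0, -6], [47, 1, -5], [48, 0, -6], [47, 1, -5], [0, 17, 0], [0, 17, 0], [0, 16, 0], [0, 17, 0], [0, 17, 0]] , "dr": [[0, -0.0, 0], [0, -0.1, 0], [0, 0.0, 0], [0, -0.0, 0], [0, -0.0, 0], [0, -0.0, 0], [0, -0.0, 0], [0, -0.0, 0], [0, -0.0, 0], [0, -0.0, 0]] , "claw": [255, 255, 255, 255, 255, 255, 255, 255, 255, 255] }
end [ 0.44   -0.2825  0.1058] -97.0
```

{"name": "play_rows", "arguments": {
  "travel": [
    [47,1,-5],
    [48,0,-6],
    [47,1,-5],
    [48,0,-6],
    [37,1,-4],
    [10,0,-1],
    [0,0,0]
  ],
  "dr": [
    [0,0,0],
    [0,0,0],
    [0,0,0],
    [0,0,0],
    [0,0,0],
    [0,0,0],
    [0,0,0]
  ],
  "claw": [255,255,255,255,255,255,255]
}}

```text
clock: 54.6
tool_pos: [0.4409, -0.2813, 0.1892]
tcp_rot: [-1.149, 1.299, -1.298]
wrist_force: [0.3, 0.5, -1.1]
width: 0.429
```

```bash
python3 - <<'E'
from plan import *
from slot import *
plan([(slot(.021,-.004,.106),-97,255,5)],step=50)
E
```

```text
t 54.6 pos [ 0.4409 -0.2813  0.1892] w 0.429 F [ 0.3  0.5 -1.1]
[[-0.122 -0.001  0.993]
 [-0.993  0.001 -0.122]
 [-0.    -1.    -0.001]]
q [-0.29  0.43  1.01  1.99 -0.44  0.96 -0.75]
{"travel": [[0, 17, 0], [1, 16, 0], [0, 17, 0], [0, 17, -1], [1, 16, 0]] , "dr": [[0, 0.0, 0], [0, 0.0, 0], [0, 0.0, 0], [0, 0.0, 0], [0, 0.0, 0]] , "claw": [255, 255, 255, 255, 255] }
end [ 0.4396 -0.2832  0.1062] -97.0
```

{"name": "play_rows", "arguments": {
  "travel": [
    [0,0,8],
    [0,17,0],
    [1,20,0],
    [0,20,0],
    [0,17,0],
    [1,9,0],
    [0,0,0],
    [0,0,0]
  ],
  "dr": [
    [0,0,0],
    [0,0,0],
    [0,0,0],
    [0,0,0],
    [0,0,0],
    [0,0,0],
    [0,0,0],
    [0,0,0]
  ],
  "claw": [255,255,255,255,255,255,255,255]
}}

```text
clock: 55.6
tool_pos: [0.4481, -0.2858, 0.107]
tcp_rot: [-1.148, 1.298, -1.3]
wrist_force: [-0.5, -0.5, -1.2]
width: 0.429
```

```bash
python3 - <<'E'
from plan import *
st()
p,_=snap('side','s25'); cv2.imwrite('pics/s25c.png',cv2.resize(p[200:390,250:430,::-1],None,fx=3.3,fy=3))
E
```

```text
t 55.6 pos [ 0.4481 -0.2858  0.107 ] w 0.429 F [-0.5 -0.5 -1.2]
[[-0.123  0.001  0.992]
 [-0.992 -0.    -0.123]
 [ 0.    -1.     0.001]]
q [-0.17  0.56  0.88  2.03 -0.59  0.83 -0.64]
```

View pics/s25c.png

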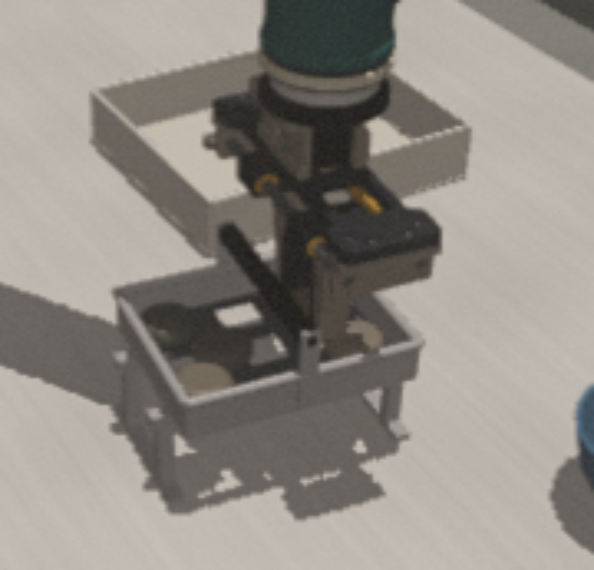

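Clear of everything; release.

{"name": "play_rows", "arguments": {
  "travel": [
    [0,0,0],
    [0,0,0],
    [0,0,0],
    [0,0,0],
    [0,-10,0],
    [0,-30,0],
    [0,-40,0],
    [0,-40,0]
  ],
  "dr": [
    [0,0,0],
    [0,0,0],
    [0,0,0],
    [0,0,0],
    [0,0,0],
    [0,0,0],
    [0,0,0],
    [0,0,0]
  ],
  "claw": [115,115,115,115,115,115,115,115]
}}

```text
clock: 56.65
tool_pos: [0.4476, -0.2856, 0.2283]
tcp_rot: [-1.148, 1.299, -1.3]
wrist_force: [1.0, 0.0, 0.1]
width: 0.548
```

{"name": "play_rows", "arguments": {
  "travel": [
    [-40,0,10],
    [-50,0,10],
    [-50,0,10],
    [-50,0,10],
    [-50,0,0],
    [-50,0,0],
    [-30,0,0],
    [0,0,0]
  ],
  "dr": [
    [0,0,0],
    [0,0,0],
    [0,0,0],
    [0,0,0],
    [0,0,0],
    [0,0,0],
    [0,0,0],
    [0,0,0]
  ],
  "claw": [115,115,115,115,115,115,115,115]
}}

```text
clock: 57.65
tool_pos: [0.527, 0.0297, 0.2268]
tcp_rot: [-1.151, 1.296, -1.296]
wrist_force: [0.4, -0.8, 1.0]
width: 0.548
```

```bash
python3 - <<'E'
from look import *
st(); sieve()
p=cv2.imread('pics/lktop.png'); cv2.imwrite('pics/t26c.png',cv2.resize(p[220:340,380:500],None,fx=5,fy=5,interpolation=cv2.INTER_CUBIC))
p=cv2.imread('pics/lkside.png'); cv2.imwrite('pics/s26c.png',cv2.resize(p[190:390,250:430],None,fx=3.6,fy=3))
E
```

```text
t 57.65 pos [0.527  0.0297 0.2268] w 0.548 F [ 0.4 -0.8  1. ]
[[-0.118  0.     0.993]
 [-0.993  0.    -0.118]
 [-0.    -1.     0.   ]]
q [-0.95  0.38  1.04  1.94 -0.38  1.03 -1.43]
top rim 1263 ((421.1819763183594, -275.91363525390625), (130.12445068359375, 162.92532348632812), 84.00233459472656) 0.10285980231333
top handle (array([ 0.4214, -0.276 ]), np.float64(83.2), np.float64(0.128))
side rim 1420 ((418.7490539550781, -275.8087158203125), (134.48751831054688, 162.6254425048828), 83.60416412353516) 0.10167768887074077
side handle (array([ 0.4171, -0.2753]), np.float64(83.6), np.float64(0.131))
```

View pics/t26c.png

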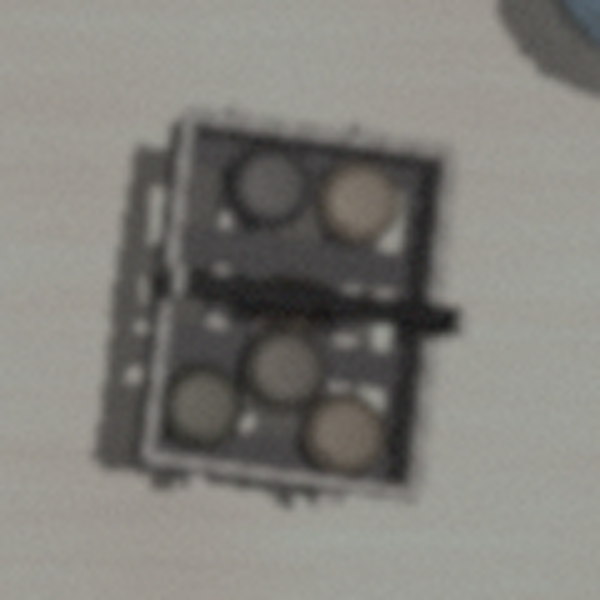

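View pics/s26c.png

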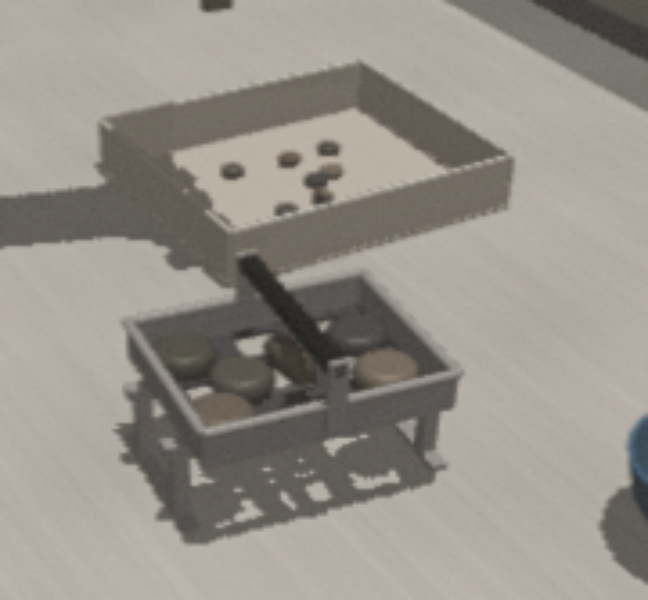

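View pics/lktop.png

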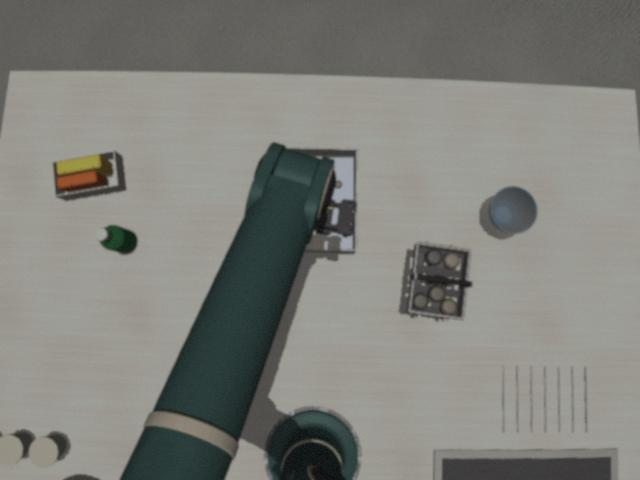

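{"name": "play_rows", "arguments": {
  "travel": [
    [-40,-10,-10],
    [-50,-10,-10],
    [-50,-10,-10],
    [-50,-10,-10],
    [-50,0,0],
    [-50,0,0],
    [-40,0,0],
    [0,0,0],
    [0,0,0],
    [0,0,0]
  ],
  "dr": [
    [0,0,0],
    [0,0,0],
    [0,0,0],
    [0,0,0],
    [0,0,0],
    [0,0,0],
    [0,0,0],
    [0,0,0],
    [0,0,0],
    [0,0,0]
  ],
  "claw": [115,115,115,115,115,115,115,115,115,115]
}}

```text
clock: 59.0
tool_pos: [0.5283, 0.3572, 0.2671]
tcp_rot: [-1.146, 1.302, -1.302]
wrist_force: [-0.5, -0.2, -0.4]
width: 0.549
```

```bash
python3 - <<'E'
from look import *
st(); sieve()
p=cv2.imread('pics/lktop.png'); cv2.imwrite('pics/t27c.png',cv2.resize(p[130:340,150:550],None,fx=2,fy=2,interpolation=cv2.INTER_CUBIC))
cv2.imwrite('pics/t27d.png',cv2.resize(p[140:260,260:370],None,fx=5,fy=5,interpolation=cv2.INTER_CUBIC))
p=cv2.imread('pics/lkside.png'); cv2.imwrite('pics/s27.png',p)
E
```

```text
t 59.0 pos [0.5283 0.3572 0.2671] w 0.549 F [-0.5 -0.2 -0.4]
[[-0.126  0.     0.992]
 [-0.992  0.    -0.126]
 [-0.    -1.     0.   ]]
q [-1.31  0.54  0.96  1.63 -0.47  1.21 -1.94]
top rim 1271 ((421.4842834472656, -275.965576171875), (128.933349609375, 162.59600830078125), 83.42877197265625) 0.10238025833779188
top handle (array([ 0.4213, -0.2761]), np.float64(83.2), np.float64(0.128))
side rim 1439 ((419.4095153808594, -275.43743896484375), (133.7877960205078, 162.90902709960938), 83.41861724853516) 0.10173477669375613
side handle (array([ 0.4171, -0.2754]), np.float64(83.6), np.float64(0.13))
```

View pics/t27c.png

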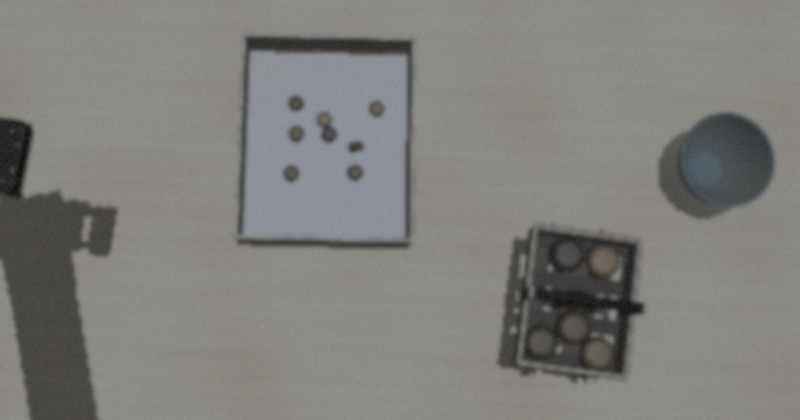

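View pics/t27d.png

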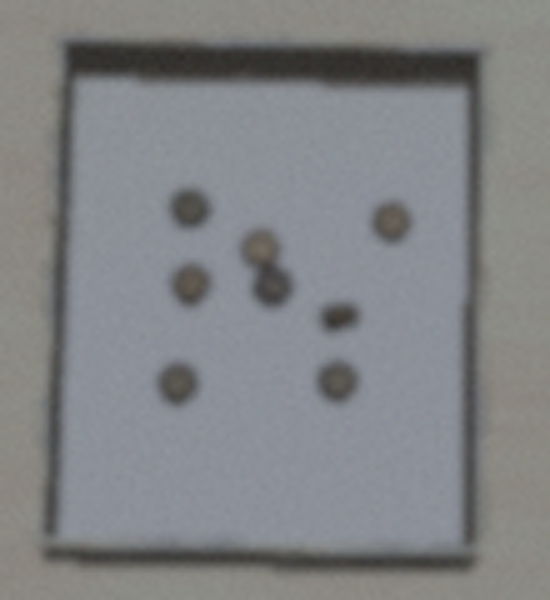

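View pics/s27.png

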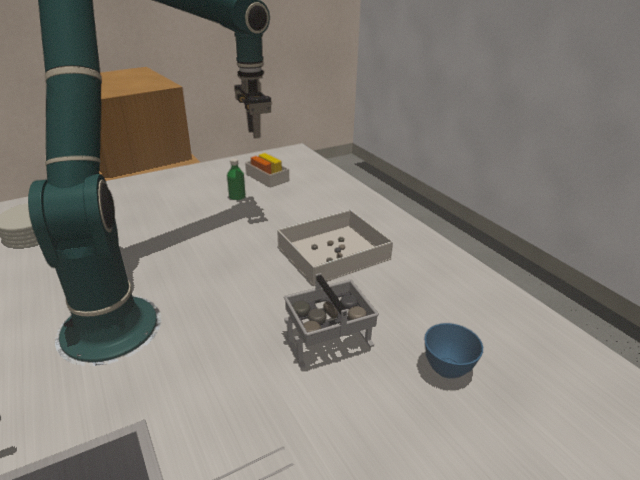

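```bash
python3 -c "
from workcell import job
print(job.job_done())"
```

```text
the job is handed in; nothing more can be done
None
```

The job is done and handed in at about 59 s of the 208 s allowed. I lifted the sieve by its handle, shook it level over the tub and set it on the rack. Then I moved the two small board pebbles to the tub and the four large ones to the sieve.

My last checks before handing in:
- **Tub:** all 8 small pebbles are in it; one stands on its edge.
- **Sieve:** all 6 large pebbles are in it. Five lie flat. The sixth slid under the handle and leans there, because there was no free flat spot for it. It stayed put in the pictures taken over a little more than a second.
- **Placing:** the sieve is level on the rails and within about 1° of square. Both cameras put it about 2–3 mm off centre, which is close to the cameras' own 2 mm error, so I left it.
- **Surroundings:** no pebbles are left on the board. I never touched the bowl or the bottle, and both look unmoved in the pictures.

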